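Brush out the camera well and inspect the closed dishes

TASK

Take the dust cap off the camera well and scrub the well with the long brush, right down to its floor and up to its mouth three times, then stand the brush back in its pot. Then lift the closed dishes that are there one by one, the largest first and so on down in size, hold each level and still for two seconds over the well with its underside at the height of the wire pointer, and lay them flat side by side in the shallow tray. Finish by putting the cap back on the well fully seated, keep the dishes upright throughout, and leave the other things on the bench where they are.

Things in the scene. Friction and masses are not known exactly. Their poses are not given: they have to be found in the camera images.
- well: camera well: upright fixed aluminium tube with a closed floor, outside 76 mm across, inside 64 mm, 90 mm high, inner floor 10 mm above the table, origin at the centre of its underside. A bent steel wire gauge (7 mm thick) leaves its side along the well's own +x, rises 85 mm from the axis, and its pointer ends 66 mm from the axis, 140 mm above the table: the viewing height
- well_mouth (a point): centre of the well's mouth, level with its rim, 90 mm above the table
- well_floor (a point): centre of the well's inner floor, 80 mm below the rim
- view_mark (a point): the marked viewing point: on the well's axis at the height of the wire pointer, 50 mm above the rim; the centre of a dish's underside belongs here
- cap: black dust cap, starts on the well: plug 54 mm across and 8 mm high below a disc 84 mm across and 8 mm thick, and on top an upright round knob 20 mm across and 28 mm high (44 mm in all). Origin at the centre of the plug's underside, z up; when seated the disc lies on the rim and the origin is 8 mm below it. It can stand on its plug on the table
- brush: long round brush 190 mm high standing upright in its pot: bristle head 41 mm across and 50 mm long at the foot, thin 10 mm steel stem, wooden handle 18 mm across from 100 to 190 mm above the foot. Origin at the centre of the foot, z up along the handle
- pot: the brush's pot: fixed open steel cup, outside 68 mm, inside 60 mm, 65 mm high, floor 6 mm thick; origin at the centre of its underside
- tray: shallow fixed blue plastic tray for checked dishes, outside 210 mm along its x, 270 mm along its y, 22 mm high, walls and floor 4 mm; origin at the centre of its underside
- dish_a: closed flat round dish, clear with an aluminium lid (fixed on), 100 mm across and 20 mm high, with an upright round steel knob 18 mm across and 28 mm high on the lid (48 mm in all). Origin at the centre of its underside, z up. May be absent
- dish_b: closed flat round dish, clear with an aluminium lid (fixed on), 82 mm across and 20 mm high, with an upright round steel knob 18 mm across and 28 mm high on the lid (48 mm in all). Origin at the centre of its underside, z up. May be absent
- dish_c: closed flat round dish, clear with an aluminium lid (fixed on), 64 mm across and 20 mm high, with an upright round steel knob 18 mm across and 28 mm high on the lid (48 mm in all). Origin at the centre of its underside, z up. May be absent
- dish_d: closed flat round dish, clear with an aluminium lid (fixed on), 46 mm across and 20 mm high, with an upright round steel knob 18 mm across and 28 mm high on the lid (48 mm in all). Origin at the centre of its underside, z up. May be absent
- glue_tin: small grey glue tin, 38 mm across, 30 mm high, not needed; origin under its centre
- tape: roll of tape lying flat, 72 mm across, 20 mm high, not needed; origin under its centre
- drip_bottle: white bottle 40 mm across, 90 mm high, not needed; origin under its centre
- driver: screwdriver 170 mm long lying along its x, not needed
- spanner: spanner 160 mm long lying along its x, not needed
- wood_jig: flat plywood jig 70 x 100 x 18 mm, not needed; origin under its centre
There are look-alikes about, which are no part of the job. Leave any pink look-alike of the brush alone.

How it is judged (in metres and radians):
On the way, in this order (a step that is already met when the one before it is completed fails the run):
1. the brush is down at the well's floor for the first time (z of brush in the frame of well_floor below 0.014 m and horizontal distance between brush and well_floor below 0.025 m), for 0.1 s.
2. the brush is drawn up to the well's mouth (z of brush in the frame of well_floor above 0.028 m), for 0.1 s.
3. the brush is down at the well's floor for the second time (all of step 1), for 0.1 s.
4. the brush is drawn up to the well's mouth (z of brush in the frame of well_floor above 0.028 m), for 0.1 s.
5. the brush is down at the well's floor for the third time (all of step 3), for 0.1 s.
6. the brush stands back in its pot, let go (horizontal distance between brush and pot below 0.022 m and z of brush in the frame of pot below 0.014 m and angle between brush's own z axis and vertical below 0.3 rad and contact force between the fingers and brush below 0.1 N), for 0.2 s.
7. the 100 mm dish is held level and still at the viewing mark for 1.5 s (horizontal distance between dish_a and view_mark below 0.014 m and z of dish_a in the frame of view_mark between -0.01 and 0.01 m and angle between dish_a's own z axis and vertical below 0.12 rad and linear speed of dish_a below 0.03 m/s), for 1.5 s.
8. the 82 mm dish is held level and still at the viewing mark for 1.5 s (horizontal distance between dish_b and view_mark below 0.014 m and z of dish_b in the frame of view_mark between -0.01 and 0.01 m and angle between dish_b's own z axis and vertical below 0.12 rad and linear speed of dish_b below 0.03 m/s), for 1.5 s.
9. the 64 mm dish is held level and still at the viewing mark for 1.5 s (horizontal distance between dish_c and view_mark below 0.014 m and z of dish_c in the frame of view_mark between -0.01 and 0.01 m and angle between dish_c's own z axis and vertical below 0.12 rad and linear speed of dish_c below 0.03 m/s), for 1.5 s.
10. the 46 mm dish is held level and still at the viewing mark for 1.5 s (horizontal distance between dish_d and view_mark below 0.014 m and z of dish_d in the frame of view_mark between -0.01 and 0.01 m and angle between dish_d's own z axis and vertical below 0.12 rad and linear speed of dish_d below 0.03 m/s), for 1.5 s.
At the end, for the whole second after the job is handed in: The brush stands in its pot (foot on the pot's floor), the cap is seated on the well (within 9 mm of centre, disc on the rim), and every dish present lies flat and at rest on the floor of the tray (horizontal distance between brush and pot below 0.022 m and z of brush in the frame of pot below 0.014 m and angle between brush's own z axis and vertical below 0.3 rad and horizontal distance between cap and well_mouth below 0.009 m and z of cap in the frame of well_mouth below -0.0055 m and angle between cap's own z axis and vertical below 0.07 rad and x of dish_a in the frame of tray between -0.09 and 0.09 m and y of dish_a in the frame of tray between -0.12 and 0.12 m and z of dish_a in the frame of tray between 0 and 0.009 m and angle between each of dish_a, dish_b, dish_c, dish_d's own z axis and vertical below 0.08 rad and linear speed of each of dish_a, dish_b, dish_c, dish_d below 0.02 m/s and x of dish_b in the frame of tray between -0.09 and 0.09 m and y of dish_b in the frame of tray between -0.12 and 0.12 m and z of dish_b in the frame of tray between 0 and 0.009 m and x of dish_c in the frame of tray between -0.09 and 0.09 m and y of dish_c in the frame of tray between -0.12 and 0.12 m and z of dish_c in the frame of tray between 0 and 0.009 m and x of dish_d in the frame of tray between -0.09 and 0.09 m and y of dish_d in the frame of tray between -0.12 and 0.12 m and z of dish_d in the frame of tray between 0 and 0.009 m); the robot touches nothing.
It fails at once if a dish is tipped by more than 45 degrees (angle between any of dish_a, dish_b, dish_c, dish_d's own z axis and vertical above 0.8 rad).
It fails at once if something not needed is moved more than 6 cm (distance of any of glue_tin, tape, drip_bottle, driver, spanner, wood_jig from where it was at the start of the episode above 0.06 m).
Of dish_a, dish_b, dish_c, dish_d only 2 to 3 are there at a start; the rules pass over those that are not, and their reading is None.
At some moment in a run one of dish_a, dish_b, dish_c, dish_d may be knocked a few centimetres aside while the robot is not near it.
It also fails if it takes over 210 s, if anything falls off the work surface, if the arm or the gripper's body presses on something with over 40 N, if the wrist force passes 120 N, or if a joint passes its speed limit or range.

ROBOT

A 6-joint arm with a two-finger parallel gripper is mounted at the origin on the work surface. World frame = base frame: x ahead of the robot, y to its left, z up, the work surface at z = 0. Lengths are in mm, angles in degrees, forces in N, time in s.
With the tool pointing down it reaches from about 350 to 875 mm from the base axis. Payload 4.2 kg.
Tool frame: the origin (TCP) lies at the very end of the fingers, on their centre line; the grasp point (between the pads) lies 19 mm behind it; z points along the fingers, y is the line along which they close (so a half turn about z gives the same grasp; the last joint's range is limited). The gripper opens to 87 mm and grips with 3 to 60 N. Pads are 19 mm wide; open, the fingers measure 117 mm over their backs; the gripper's body (75 mm by 190 mm) begins 51 mm behind the grasp point.
Start: joints at [88.155, 22.042, 0.453, 0, -68.411, -14.817], TCP at [179.167, 598.747, 222.55] pointing down, gripper open.
Joint ranges: [-179.83, 179.83], [-69.29, 118.12], [-61.27, 80.66], [-181.25, 117.63], [-171.15, -9.14], [-177.46, 177.46]. Speed limits (degrees/s): [159.86, 159.86, 180, 180, 180, 180].

INTERFACE

Orientations are given as a 3x3 rotation matrix whose columns are the frame's x, y, z axes.
In Python, from plant import * gives the robot as it stands.
- The arm moves only by the shell command python3 -m pendant 'ROWS' [FORCE]. ROWS is JSON, a list of rows, each an object with "travel": the shift along the tool's x, y, z as a fraction of full scale, a list of three; "rot": the turn, a rotation vector about the tool's x, y, z as a fraction of full scale, a list of three; "hand": the opening, from -1 (shut) to 1 (fully open). In form: [{"travel": [dx, dy, dz], "rot": [ax, ay, az], "hand": hand}, ...]. A call has 1 to 5 rows; each row shifts and turns the commanded pose from where the row before left it, along the tool's axes as they then stand; what a row does not reach is not made up. Full scale, the value 1, is 0.05 m for a shift and 6 degrees for a turn. A row lasts 1/10 s, in which the tool goes at most 50 mm and 8.59 degrees, less where a joint would pass 70% of its speed; a pose out of reach is approached as far as the arm can. A call with a number of a shift or a turn outside -1 to 1 is refused whole. A call with a gripper value outside its range is refused whole. The fingers move at their own pace and stop on an object; FORCE is the grip in N (left out, the last holds). Time passes only in rows, so rows that do not move let the fingers close. It gives the time, the measured TCP pose, the force, the opening and the grip force at its end, in the units of the state.
- observe(): the state, without advancing time (a new reading comes with each control period).
- get_image(name): name is "scene" or "top" or "wrist"; returns a dict with "img" (384x512x3 uint8, blue, green, red), "fov_y" (degrees; the focal length in pixels is half the picture's height over the tangent of half this angle, whatever the lens; pixels are square), "cx", "cy" (the principal point, pixels), "dist_coeffs" ([k1, k2, p1, p2, k3] as OpenCV has them; the pictures are not rectified), "eye" and "orientation" of the camera in the world. Camera axes: x right, y down, z forward; pixel columns grow to the right and rows downward; lengths in mm; the calibration is good to about 2 mm. A picture is of the moment at which its call begins. There is no depth.
- close_job(): hands the job in; it is judged then, once.
The state is a dict: "time": time; "joint_pos": joint angles; "qvel": joint speeds; "joint_torque": joint torques, N m; "ee_pos": TCP position; "tcp_rot": TCP orientation; "wrist_force": force on the tool from outside, world axes, zero at the start; "wrist_torque": the same for the moment, N m; "grip_width": finger opening in mm; "grip_force": force on a finger pad.
Only numpy, scipy, OpenCV 4.12 (cv2) and the standard library are available. Lean on these libraries where they do the work, as an engineer would, in place of code of your own. Each camera call takes 0.05 s, during which the arm holds its last target. There are 200 camera calls.

## Working session

There is one attempt and no reset: what is moved stays moved. The work goes in short steps, Python scripts to look and compute and a shell command to move; the robot and the scene stay as the last step left them, time stands still between calls to the robot, and variables do not carry over. Pictures are saved under pics/ and viewed, at most 18 in all, crops included, and the job is handed in when it is done.

```bash
mkdir -p pics; ls; python3 - <<'E'
from plant import *
import cv2
for n in ("scene","top"):
    d=get_image(n); cv2.imwrite(f"pics/{n}0.png",cv2.resize(d["img"],(800,600),interpolation=cv2.INTER_CUBIC)); print({k:v for k,v in d.items() if k!="img"})
print(observe())
E
```

```text
pics
{'fov_y': 54.95169348843927, 'cx': 259.5475996217988, 'cy': 187.69708496465088, 'dist_coeffs': array([-0.05780473,  0.        ,  0.        ,  0.        ,  0.        ]), 'eye': array([ 893.90877409, -274.9788774 ,  871.49077257]), 'orientation': array([[ 0.59524019,  0.68655164, -0.41753558],
       [ 0.80348162, -0.51520211,  0.29830199],
       [-0.01031549, -0.5130435 , -0.85830062]])}
{'fov_y': 57.37673097963058, 'cx': 250.15976606809144, 'cy': 192.8948403741043, 'dist_coeffs': array([-0.0729052,  0.       ,  0.       ,  0.       ,  0.       ]), 'eye': array([ 420.37381728,  -30.01819383, 1101.31480943]), 'orientation': array([[-0.0170124 , -0.9918223 ,  0.12648759],
       [-0.99958513,  0.01981171,  0.02090598],
       [-0.02324095, -0.12607945, -0.99174787]])}
{'time': 0.1, 'joint_pos': array([ 8.81544486e+01,  2.20869750e+01,  3.87988130e-01, -2.51155445e-02,
       -6.84098454e+01, -1.48173178e+01]), 'qvel': array([-0.02728878, -0.08785265,  0.14740606,  0.10082301,  0.05090366,
       -0.00535023]), 'joint_torque': array([-1.85898321e-04, -3.91694105e+01,  1.87935197e+01,  4.23195049e+00,
        1.34260792e-02, -7.18421188e-05]), 'ee_pos': array([179.03504983, 598.25740761, 221.56556547]), 'tcp_rot': array([[ 9.57962167e-01, -2.86894176e-01, -4.68555250e-04],
       [-2.86894543e-01, -9.57960316e-01, -1.88533555e-03],
       [ 9.20344526e-05,  1.94050607e-03, -9.99998113e-01]]), 'wrist_force': array([-0.35777835,  0.52408849, -1.07747197]), 'wrist_torque': array([-0.01404249,  0.03375886,  0.00847967]), 'grip_force': 0.0, 'grip_width': 86.96949180686158}
```

View pics/scene0.png

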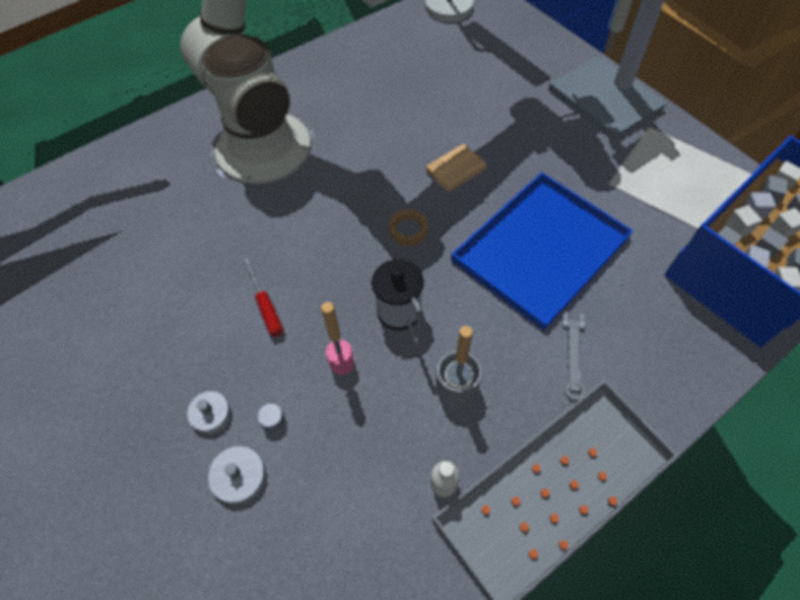

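View pics/top0.png

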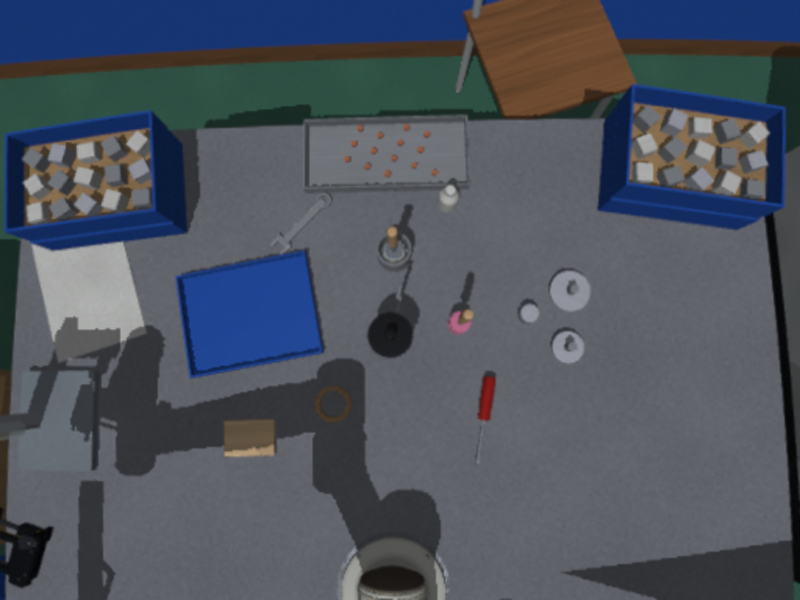

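```bash
cat > h.py <<'E'
import numpy as np, cv2
from plant import *
def cam(d):
    f=d["img"].shape[0]/2/np.tan(np.radians(d["fov_y"])/2)
    return np.array([[f,0,d["cx"]],[0,f,d["cy"]],[0,0,1]]),np.array(d["dist_coeffs"]),np.array(d["eye"]),np.array(d["orientation"])
def toplane(d,uv,z):
    K,D,e,R=cam(d)
    p=cv2.undistortPoints(np.array(uv,float).reshape(-1,1,2),K,D).reshape(-1,2)
    r=np.c_[p,np.ones(len(p))]@R.T
    return e+r*((z-e[2])/r[:,2])[:,None]
def proj(d,P):
    K,D,e,R=cam(d)
    P=(np.array(P,float).reshape(-1,3)-e)@R
    return cv2.projectPoints(P,np.zeros(3),np.zeros(3),K,D)[0].reshape(-1,2)
def circle(d,c,z,r,col=(0,255,0),s=5,o=(0,0),im=None):
    t=np.linspace(0,2*np.pi,60)
    q=proj(d,np.c_[c[0]+r*np.cos(t),c[1]+r*np.sin(t),np.full(60,z)])
    cv2.polylines(im,[np.int32((q-o+.5)*s)],True,col,1)
E
python3 - <<'E'
from h import *
d=get_image("top"); im=d["img"]
c=im[145:265,235:395]; cv2.imwrite("pics/t1.png",cv2.resize(c,(800,600),interpolation=cv2.INTER_CUBIC))
d=get_image("scene"); im=d["img"]
c=im[145:325,115:355]; cv2.imwrite("pics/s1.png",cv2.resize(c,(800,600),interpolation=cv2.INTER_CUBIC))
E
```

```text
(no output)
```

View pics/t1.png

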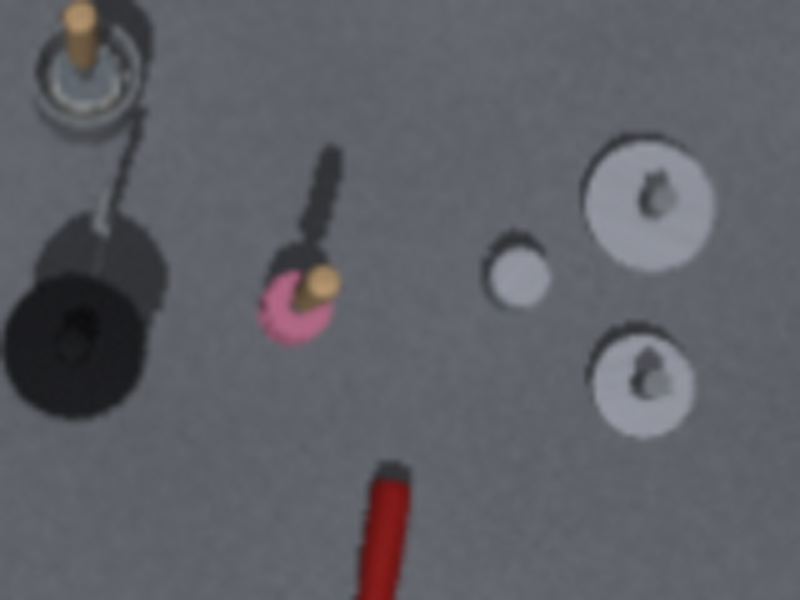

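View pics/s1.png

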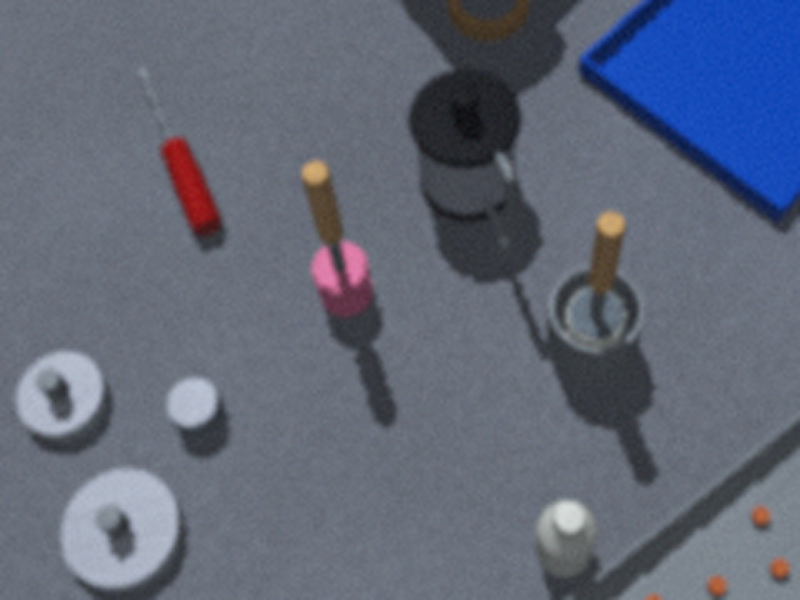

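```bash
python3 - <<'E'
from h import *
T=get_image("top");S=get_image("scene")
t=lambda u,v:[(u+.5)/5-.5+235,(v+.5)/5-.5+145]
s=lambda u,v:[(u+.5)*.3-.5+115,(v+.5)*.3-.5+145]
w=lambda u,v:[(u+.5)*.64-.5,(v+.5)*.64-.5]
for n,a,b,z in [("capdisc",(75,345),(465,115),98),("potrim",(89,78),(595,310),65),("brushtop",(80,16),(611,222),196),("pinktop",(322,284),(316,172),190),("big",(649,205),(121,528),20),("small",(643,385),(60,394),20),("tin",(520,277),(192,403),30)]:
    print(n,toplane(T,t(*a),z)[0].round(),toplane(S,s(*b),z)[0].round())
for n,a,r,z in [("big",(649,205),65,20),("small",(643,385),52,20)]:
    q=toplane(T,[t(a[0]-r,a[1]),t(a[0]+r,a[1])],z);print(n,np.linalg.norm(q[1]-q[0]))
for q in [(178,276),(305,251),(323,351),(191,376)]: print("tray top",toplane(T,w(*q),22)[0].round())
for q in [(544,175),(630,232),(545,326),(453,257)]: print("tray scene",toplane(S,w(*q),22)[0].round())
print("ptr top",toplane(T,t(103,225),140)[0].round(),"scene",toplane(S,s(500,155),140)[0].round())
for q in [(333,403),(250,437),(488,380),(449,195),(325,200),(278,240)]: print("obst",toplane(T,w(*q),10)[0].round())
E
```

```text
capdisc [489.  -6.  98.] [490.  -2.  98.]
potrim [652. -17.  65.] [659. -13.  65.]
brushtop [656. -14. 196.] [658. -11. 196.]
pinktop [ 512. -138.  190.] [ 515. -136.  190.]
big [ 574. -364.   20.] [ 578. -361.   20.]
small [ 462. -354.   20.] [ 466. -352.   20.]
tin [ 530. -278.   30.] [ 533. -277.   30.]
big 81.73871071109669
small 64.54741769427469
tray top [619. 427.  22.]
tray top [665. 165.  22.]
tray top [463. 129.  22.]
tray top [417. 394.  22.]
tray scene [426. 399.  22.]
tray scene [622. 429.  22.]
tray scene [670. 168.  22.]
tray scene [470. 133.  22.]
ptr top [552. -24. 140.] scene [553. -17. 140.]
obst [360. 111.  10.]
obst [296. 276.  10.]
obst [ 400. -195.   10.]
obst [ 779. -130.   10.]
obst [774. 126.  10.]
obst [692. 223.  10.]
```

```bash
python3 -m pendant '[{"travel":[0,0.8,-0.2],"rot":[0,0,0],"hand":0.2},{"travel":[0,0.9,-0.2],"rot":[0,0,0],"hand":0.2},{"travel":[0,0.9,-0.2],"rot":[0,0,0],"hand":0.2},{"travel":[0.2,0.9,0],"rot":[0,0,0],"hand":0.2},{"travel":[0.8,0.6,0],"rot":[0,0,0],"hand":0.2}]' 20
python3 -m pendant '[{"travel":[0.8,0.6,0],"rot":[0,0,0],"hand":0.2},{"travel":[0.8,0.6,0],"rot":[0,0,0],"hand":0.2},{"travel":[0.8,0.6,0],"rot":[0,0,0],"hand":0.2},{"travel":[0.8,0.6,0],"rot":[0,0,0],"hand":0.2},{"travel":[0.8,0.6,0],"rot":[0,0,0],"hand":0.2}]'
```

```text
time: 0.8
ee_pos: [166.7, 386.2, 253.0]
tcp_rot: [[0.959, -0.282, -0.0], [-0.282, -0.959, 0.002], [-0.001, -0.001, -1.0]]
wrist_force: [0.6, 1.2, -0.3]
grip_width: 56.5
grip_force: 0.0
time: 1.3
ee_pos: [317.5, 185.2, 253.1]
tcp_rot: [[0.958, -0.286, 0.001], [-0.286, -0.958, 0.002], [0.001, -0.002, -1.0]]
wrist_force: [0.3, 1.6, 0.3]
grip_width: 52.0
grip_force: 0.0
```

```bash
for i in 1 2; do python3 -m pendant '[{"travel":[0,0,0],"rot":[0,0,1],"hand":0.2},{"travel":[0,0,0],"rot":[0,0,1],"hand":0.2},{"travel":[0,0,0],"rot":[0,0,1],"hand":0.2},{"travel":[0,0,0],"rot":[0,0,1],"hand":0.2},{"travel":[0,0,0],"rot":[0,0,1],"hand":0.2}]'>/dev/null; done
python3 -m pendant '[{"travel":[0,0,0],"rot":[0,0,1],"hand":0.2},{"travel":[0,0,0],"rot":[0,0,1],"hand":0.2},{"travel":[0,0,0],"rot":[0,0,0.23],"hand":0.2}]'
python3 -m pendant '[{"travel":[0.8,-0.6,0],"rot":[0,0,0],"hand":0.2},{"travel":[0.8,-0.6,0],"rot":[0,0,0],"hand":0.2},{"travel":[0.8,-0.6,0],"rot":[0,0,0],"hand":0.2},{"travel":[0.8,-0.6,0],"rot":[0,0,0],"hand":0.2},{"travel":[0,0,0],"rot":[0,0,0],"hand":0.2}]'
python3 - <<'E'
from h import *
d=get_image("wrist"); print({k:v for k,v in d.items() if k!="img"}); print(observe()["joint_pos"])
im=cv2.resize(d["img"],(768,576),interpolation=cv2.INTER_CUBIC)
circle(d,(490,-4),98,42,s=1.5,im=im); circle(d,(490,-4),126,10,s=1.5,im=im); circle(d,(657,-12),196,9,s=1.5,im=im);circle(d,(655,-15),65,34,s=1.5,im=im)
cv2.imwrite("pics/w1.png",im)
E
```

```text
time: 2.6
ee_pos: [316.8, 186.9, 252.6]
tcp_rot: [[-0.002, -1.0, 0.0], [-1.0, 0.002, 0.0], [-0.0, -0.0, -1.0]]
wrist_force: [0.1, -1.0, -0.4]
grip_width: 52.1
grip_force: 0.0
time: 3.1
ee_pos: [439.0, 22.7, 252.1]
tcp_rot: [[-0.008, -1.0, -0.0], [-1.0, 0.008, -0.001], [0.001, 0.0, -1.0]]
wrist_force: [-1.4, -0.1, -0.2]
grip_width: 52.4
grip_force: 0.0
{'fov_y': 71.55652155754959, 'cx': 253.73972184069606, 'cy': 193.95002222983356, 'dist_coeffs': array([-0.0215439,  0.       ,  0.       ,  0.       ,  0.       ]), 'eye': array([439.08053558, -49.86098762, 413.7197683 ]), 'orientation': array([[-9.99972262e-01,  7.40506060e-03,  8.00489641e-04],
       [ 7.35485922e-03,  9.64759389e-01,  2.63030849e-01],
       [ 1.17547948e-03,  2.63029440e-01, -9.64787091e-01]])}
[ 2.45696508e+01  2.13952500e+00 -2.11353321e+01  7.95437952e-05
 -6.68027962e+01 -2.49134061e+01]
```

View pics/w1.png

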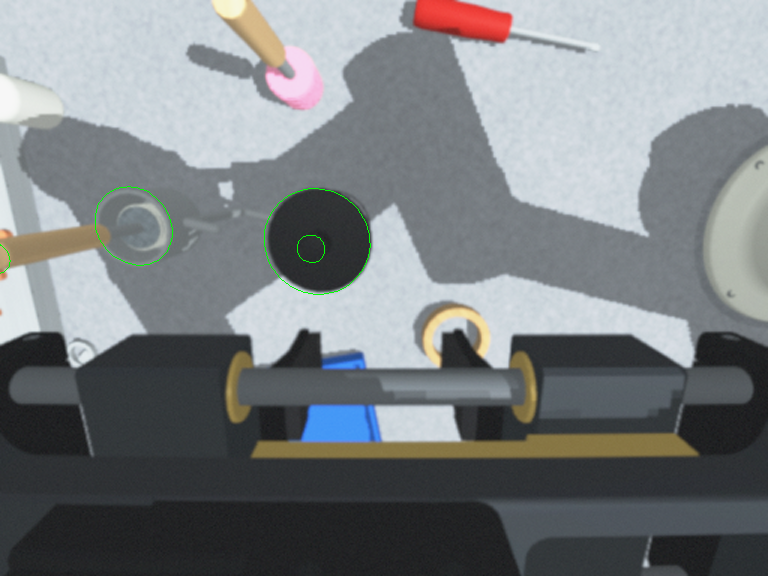

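```bash
python3 -m pendant '[{"travel":[0.54,-0.52,0.2],"rot":[0,0,0],"hand":0.2},{"travel":[0,-0.5,0.5],"rot":[0,0,0],"hand":0.2},{"travel":[0,0,0.8],"rot":[0,0,0],"hand":0.2},{"travel":[0,0,0.8],"rot":[0,0,0],"hand":0.2},{"travel":[0,0,0],"rot":[0,0,0],"hand":0.2}]'
python3 -m pendant '[{"travel":[0,0,0.4],"rot":[0,0,0],"hand":0.2},{"travel":[0,0,0.28],"rot":[0,0,0],"hand":0.2},{"travel":[0,0,0],"rot":[0,0,0],"hand":0.2},{"travel":[0,0,0],"rot":[0,0,0],"hand":0.2}]'
```

```text
time: 3.65
ee_pos: [483.3, -0.0, 132.9]
tcp_rot: [[0.001, -1.0, -0.012], [-1.0, -0.001, -0.002], [0.002, 0.012, -1.0]]
wrist_force: [-0.4, -0.4, -0.6]
grip_width: 52.5
grip_force: 0.0
time: 4.05
ee_pos: [488.8, 0.7, 105.4]
tcp_rot: [[0.001, -1.0, 0.003], [-1.0, -0.001, 0.0], [-0.0, -0.003, -1.0]]
wrist_force: [0.3, 0.1, -0.8]
grip_width: 52.4
grip_force: 0.0
```

```bash
python3 -m pendant '[{"travel":[0.09,-0.02,0.06],"rot":[0,0,0],"hand":0.2},{"travel":[0,0,0],"rot":[0,0,0],"hand":-1},{"travel":[0,0,0],"rot":[0,0,0],"hand":-1},{"travel":[0,0,0],"rot":[0,0,0],"hand":-1},{"travel":[0,0,0],"rot":[0,0,0],"hand":-1}]' 25
python3 -m pendant '[{"travel":[0,0,0],"rot":[0,0,0],"hand":-1},{"travel":[0,0,0],"rot":[0,0,0],"hand":-1},{"travel":[0,0,-0.2],"rot":[0,0,0],"hand":-1},{"travel":[0,0,-0.3],"rot":[0,0,0],"hand":-1},{"travel":[0,0,-0.5],"rot":[0,0,0],"hand":-1}]'
```

```text
time: 4.55
ee_pos: [488.8, -4.7, 100.7]
tcp_rot: [[-0.001, -1.0, 0.0], [-1.0, 0.001, 0.0], [-0.0, -0.0, -1.0]]
wrist_force: [0.4, 0.6, -0.6]
grip_width: 27.9
grip_force: 0.0
time: 5.05
ee_pos: [487.6, -4.9, 150.3]
tcp_rot: [[-0.001, -1.0, -0.004], [-1.0, 0.001, -0.001], [0.001, 0.004, -1.0]]
wrist_force: [-0.1, 0.2, -1.5]
grip_width: 19.5
grip_force: 25.0
```

```bash
python3 -m pendant '[{"travel":[0,0,-0.7],"rot":[0,0,0],"hand":-1},{"travel":[0,0,-0.8],"rot":[0,0,0],"hand":-1},{"travel":[0.6,-0.5,0],"rot":[0,0,0],"hand":-1},{"travel":[0.8,-0.7,0],"rot":[0,0,0],"hand":-1},{"travel":[0.8,-0.7,0],"rot":[0,0,0],"hand":-1}]'
python3 -m pendant '[{"travel":[0.8,-0.7,0],"rot":[0,0,0],"hand":-1},{"travel":[0.8,-0.6,0],"rot":[0,0,0],"hand":-1},{"travel":[0,0,0],"rot":[0,0,0],"hand":-1},{"travel":[0,0,0],"rot":[0,0,0],"hand":-1}]'
```

```text
time: 5.55
ee_pos: [580.5, -110.8, 227.1]
tcp_rot: [[0.001, -1.0, 0.002], [-1.0, -0.001, 0.0], [-0.0, -0.002, -1.0]]
wrist_force: [0.7, 0.5, -0.1]
grip_width: 19.3
grip_force: 25.0
time: 5.95
ee_pos: [642.1, -188.6, 224.3]
tcp_rot: [[-0.003, -1.0, -0.002], [-1.0, 0.003, 0.001], [-0.001, 0.002, -1.0]]
wrist_force: [-0.1, 0.2, -0.6]
grip_width: 19.3
grip_force: 25.0
```

```bash
python3 -m pendant '[{"travel":[0.2,-0.1,0.9],"rot":[0,0,0],"hand":-1},{"travel":[0,0,1],"rot":[0,0,0],"hand":-1},{"travel":[0,0,1],"rot":[0,0,0],"hand":-1},{"travel":[0,0,0.7],"rot":[0,0,0],"hand":-1},{"travel":[0,0,0.2],"rot":[0,0,0],"hand":-1}]'
python3 -m pendant '[{"travel":[0,0,0.1],"rot":[0,0,0],"hand":-1},{"travel":[0,0,0],"rot":[0,0,0],"hand":-1},{"travel":[0,0,0],"rot":[0,0,0],"hand":-1}]'
python3 - <<'E'
from h import *
d=get_image("wrist"); 
cv2.imwrite("pics/w2.png",cv2.resize(d["img"],(768,576),interpolation=cv2.INTER_CUBIC))
E
```

```text
time: 6.45
ee_pos: [643.7, -195.8, 31.7]
tcp_rot: [[-0.0, -1.0, -0.009], [-1.0, -0.0, 0.002], [-0.002, 0.009, -1.0]]
wrist_force: [-0.2, 0.1, -1.2]
grip_width: 19.5
grip_force: 25.0
time: 6.75
ee_pos: [649.2, -197.6, 33.5]
tcp_rot: [[0.0, -1.0, 0.005], [-1.0, -0.0, -0.001], [0.001, -0.005, -1.0]]
wrist_force: [-0.3, 0.6, -0.7]
grip_width: 19.4
grip_force: 25.0
```

View pics/w2.png

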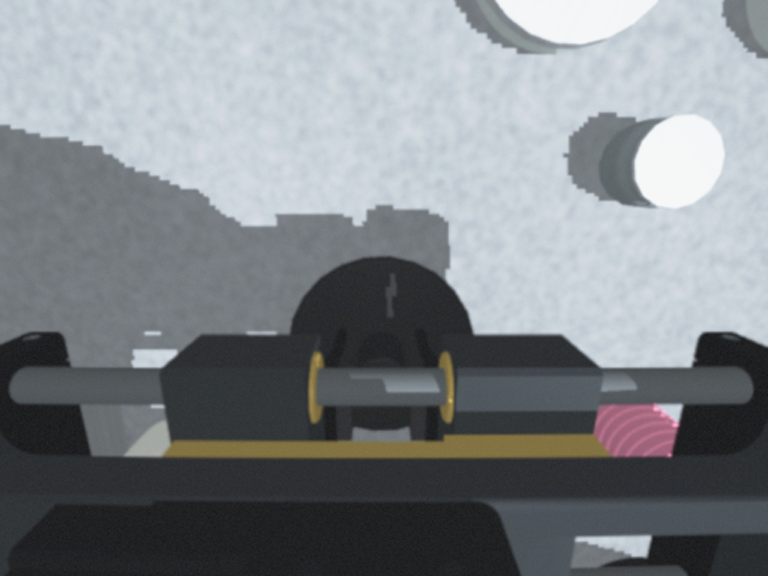

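```bash
python3 -m pendant '[{"travel":[0,0,0.16],"rot":[0,0,0],"hand":-1},{"travel":[0,0,0.1],"rot":[0,0,0],"hand":-1},{"travel":[0,0,0],"rot":[0,0,0],"hand":-1},{"travel":[0,0,0],"rot":[0,0,0],"hand":-1}]'

```

```text
time: 7.2
ee_pos: [647.7, -197.7, 18.3]
tcp_rot: [[-0.0, -1.0, 0.001], [-1.0, 0.0, -0.0], [0.0, -0.001, -1.0]]
wrist_force: [-1.1, 0.3, 3.7]
grip_width: 19.0
grip_force: 25.0
```

```bash
python3 -m pendant '[{"travel":[0,0,0],"rot":[0,0,0],"hand":0.2},{"travel":[0,0,0],"rot":[0,0,0],"hand":0.2},{"travel":[0,0,0],"rot":[0,0,0],"hand":0.2},{"travel":[0,0,-0.6],"rot":[0,0,0],"hand":0.2},{"travel":[0,0,-1],"rot":[0,0,0],"hand":0.2}]'
python3 -m pendant '[{"travel":[0,0,-1],"rot":[0,0,0],"hand":0.2},{"travel":[0,0,-1],"rot":[0,0,0],"hand":0.2},{"travel":[0,0,-1],"rot":[0,0,0],"hand":0.2},{"travel":[0,0,-1],"rot":[0,0,0],"hand":0.2},{"travel":[0,0,0],"rot":[0,0,0],"hand":0.2}]'
python3 -m pendant '[{"travel":[-0.9,0,0],"rot":[0,0,0],"hand":0.2},{"travel":[-0.9,0,0],"rot":[0,0,0],"hand":0.2},{"travel":[-0.9,0,0],"rot":[0,0,0],"hand":0.2},{"travel":[-0.9,-0.1,0],"rot":[0,0,0],"hand":0.2},{"travel":[0,0,0],"rot":[0,0,0],"hand":0.2}]'
python3 -m pendant '[{"travel":[0,0,0],"rot":[0,0,0],"hand":0.2}]'
```

```text
time: 7.7
ee_pos: [644.4, -197.2, 93.5]
tcp_rot: [[-0.002, -1.0, -0.01], [-1.0, 0.002, 0.002], [-0.002, 0.01, -1.0]]
wrist_force: [0.7, -0.6, -0.2]
grip_width: 48.5
grip_force: 0.0
time: 8.2
ee_pos: [650.4, -199.0, 307.3]
tcp_rot: [[-0.0, -1.0, 0.017], [-1.0, 0.0, -0.004], [0.004, -0.017, -1.0]]
wrist_force: [-0.2, -0.8, 1.3]
grip_width: 52.4
grip_force: 0.0
time: 8.7
ee_pos: [652.7, -12.7, 296.6]
tcp_rot: [[0.005, -1.0, -0.0], [-1.0, -0.005, 0.001], [-0.001, 0.0, -1.0]]
wrist_force: [0.5, -0.5, -0.1]
grip_width: 52.5
grip_force: 0.0
time: 8.8
ee_pos: [652.4, -16.5, 296.8]
tcp_rot: [[0.001, -1.0, -0.001], [-1.0, -0.001, -0.0], [0.0, 0.001, -1.0]]
wrist_force: [-0.6, -1.0, 0.3]
grip_width: 52.2
grip_force: 0.0
```

```bash
python3 -m pendant '[{"travel":[-0.08,-0.09,0.4],"rot":[0,0,0],"hand":0.2},{"travel":[0,0,0.7],"rot":[0,0,0],"hand":0.2},{"travel":[0,0,0.7],"rot":[0,0,0],"hand":0.2},{"travel":[0,0,0.7],"rot":[0,0,0],"hand":0.2},{"travel":[0,0,0.6],"rot":[0,0,0],"hand":0.2}]'
python3 -m pendant '[{"travel":[0,0,0],"rot":[0,0,0],"hand":0.2},{"travel":[0,0,0],"rot":[0,0,0],"hand":0.2}]'
python3 - <<'E'
from h import *
for n in ("scene","top"):
    d=get_image(n); p=proj(d,(657,-12,150))[0].astype(int); x,y=max(p[0]-40,0),p[1]-60
    cv2.imwrite(f"pics/{n}2.png",cv2.resize(d["img"][y:y+120,x:x+80],(400,600),interpolation=cv2.INTER_CUBIC))
cv2.imwrite("pics/g2.png",np.hstack([cv2.imread("pics/scene2.png"),cv2.imread("pics/top2.png")]))
E
```

```text
time: 9.3
ee_pos: [656.2, -15.5, 140.3]
tcp_rot: [[-0.003, -1.0, -0.002], [-1.0, 0.003, -0.0], [0.0, 0.002, -1.0]]
wrist_force: [0.7, 0.7, -0.1]
grip_width: 52.3
grip_force: 0.0
time: 9.5
ee_pos: [657.4, -15.0, 142.9]
tcp_rot: [[-0.002, -1.0, -0.0], [-1.0, 0.002, -0.001], [0.001, 0.0, -1.0]]
wrist_force: [0.4, -0.2, 0.7]
grip_width: 52.4
grip_force: 0.0
```

View pics/g2.png

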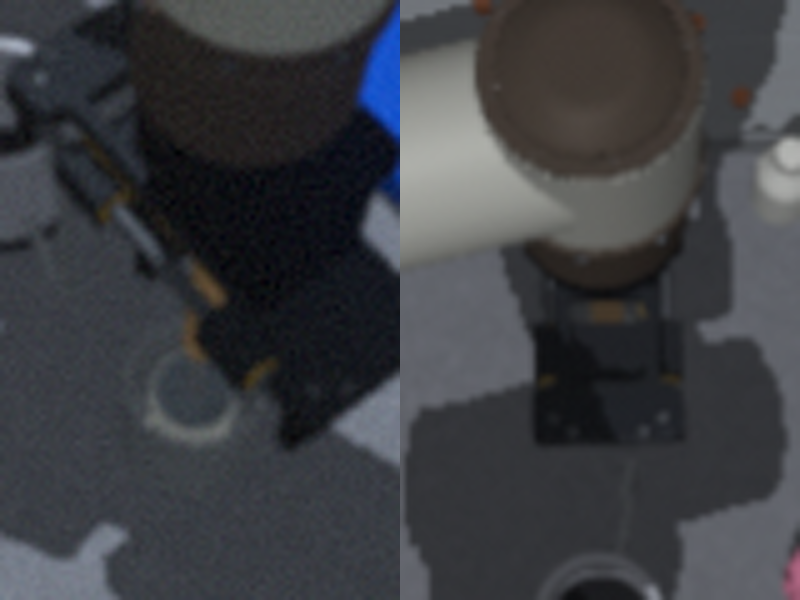

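```bash
python3 -m pendant '[{"travel":[-0.05,0,0.06],"rot":[0,0,0],"hand":-1},{"travel":[0,0,0],"rot":[0,0,0],"hand":-1},{"travel":[0,0,0],"rot":[0,0,0],"hand":-1},{"travel":[0,0,0],"rot":[0,0,0],"hand":-1},{"travel":[0,0,0],"rot":[0,0,0],"hand":-1}]' 40
python3 -m pendant '[{"travel":[0,0,0],"rot":[0,0,0],"hand":-1},{"travel":[0,0,0],"rot":[0,0,0],"hand":-1}]'
```

```text
time: 10.1
ee_pos: [657.1, -11.1, 139.8]
tcp_rot: [[-0.001, -1.0, 0.0], [-1.0, 0.001, 0.0], [-0.0, -0.0, -1.0]]
wrist_force: [-0.6, -0.6, 0.1]
grip_width: 20.2
grip_force: 0.0
time: 10.3
ee_pos: [657.1, -11.1, 139.7]
tcp_rot: [[-0.001, -1.0, 0.0], [-1.0, 0.001, -0.0], [0.0, -0.0, -1.0]]
wrist_force: [-1.1, 0.4, 0.2]
grip_width: 17.3
grip_force: 40.0
```

```bash
python3 -m pendant '[{"travel":[0,0,-0.5],"rot":[0,0,0],"hand":-1},{"travel":[0,0,-0.9],"rot":[0,0,0],"hand":-1},{"travel":[0,0,-0.9],"rot":[0,0,0],"hand":-1},{"travel":[0,0,-0.9],"rot":[0,0,0],"hand":-1},{"travel":[0,0,0],"rot":[0,0,0],"hand":-1}]'
python3 -m pendant '[{"travel":[0,0.6,0],"rot":[0,0,0],"hand":-1},{"travel":[-0.1,0.8,0],"rot":[0,0,0],"hand":-1},{"travel":[0,0.8,0],"rot":[0,0,0],"hand":-1},{"travel":[0,0.8,0],"rot":[0,0,0],"hand":-1},{"travel":[0,0.3,0],"rot":[0,0,0],"hand":-1}]'
python3 -m pendant '[{"travel":[0,0,0],"rot":[0,0,0],"hand":-1},{"travel":[0,0,0],"rot":[0,0,0],"hand":-1},{"travel":[0,0,0],"rot":[0,0,0],"hand":-1}]'
python3 - <<'E'
from h import *
d=get_image("top"); cv2.imwrite("pics/t3.png",cv2.resize(d["img"][130:250,170:330],(800,600),interpolation=cv2.INTER_CUBIC))
d=get_image("scene"); cv2.imwrite("pics/s3.png",cv2.resize(d["img"][90:270,170:410],(800,600),interpolation=cv2.INTER_CUBIC))
E
```

```text
time: 10.8
ee_pos: [660.1, -11.5, 308.2]
tcp_rot: [[-0.0, -1.0, 0.016], [-1.0, 0.0, 0.0], [-0.0, -0.016, -1.0]]
wrist_force: [-0.9, -0.2, -0.7]
grip_width: 17.5
grip_force: 40.0
time: 11.3
ee_pos: [488.5, -6.4, 299.5]
tcp_rot: [[-0.0, -1.0, -0.001], [-1.0, 0.0, 0.001], [-0.001, 0.001, -1.0]]
wrist_force: [0.6, -0.2, 1.3]
grip_width: 17.0
grip_force: 40.0
time: 11.6
ee_pos: [492.8, -5.9, 299.1]
tcp_rot: [[-0.001, -1.0, -0.0], [-1.0, 0.001, -0.0], [0.0, 0.0, -1.0]]
wrist_force: [0.1, 0.4, -1.3]
grip_width: 17.1
grip_force: 40.0
```

View pics/s3.png

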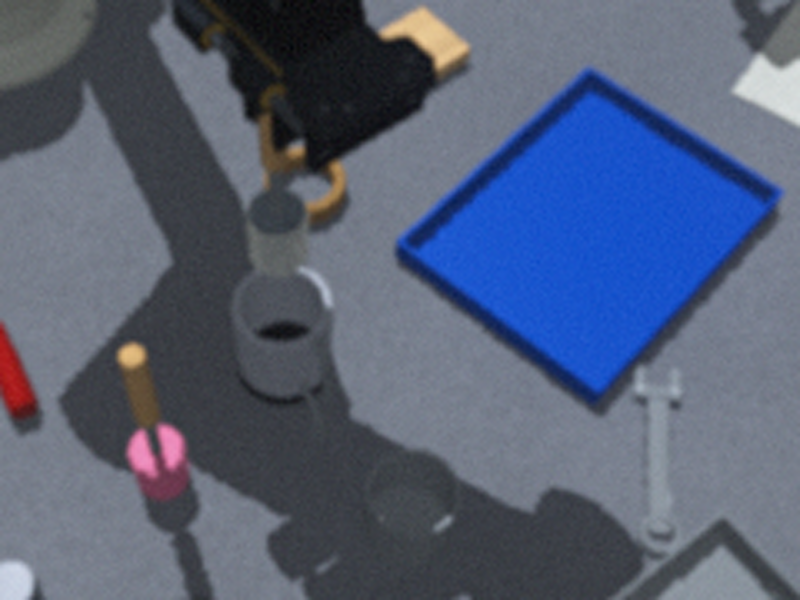

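```bash
python3 - <<'E'
from h import *
d=get_image("scene")
s=lambda u,v:[(u+.5)*.3-.5+170,(v+.5)*.3-.5+90]
print("well rim",toplane(d,s(281,313),90),"head top",toplane(d,s(277,213),215))
im=cv2.imread("pics/s3.png")
for z,r in((215,20.5),(165,20.5)): circle(d,(492.8,-5.9),z,r,s=1/.3,o=np.array([170,90]),im=im)
for z,r in((90,38),(90,32),(0,38)): circle(d,(490,-4),z,r,s=1/.3,o=np.array([170,90]),im=im)
cv2.imwrite("pics/s3o.png",cv2.resize(im[150:420,180:400],None,fx=2,fy=2))
E
```

```text
well rim [[495.75418839  -7.34898672  90.        ]] head top [[495.43979255  -6.77766237 215.        ]]
```

View pics/s3o.png

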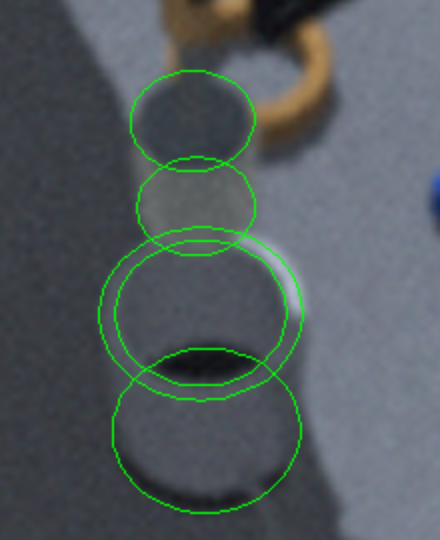

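```bash
python3 -m pendant '[{"travel":[-0.02,0.02,0.7],"rot":[0,0,0],"hand":-1},{"travel":[0,0,0.7],"rot":[0,0,0],"hand":-1},{"travel":[0,0,0.6],"rot":[0,0,0],"hand":-1},{"travel":[0,0,0.5],"rot":[0,0,0],"hand":-1},{"travel":[0,0,0.2],"rot":[0,0,0],"hand":-1}]'
python3 -m pendant '[{"travel":[0,0,0.2],"rot":[0,0,0],"hand":-1},{"travel":[0,0,0.1],"rot":[0,0,0],"hand":-1},{"travel":[0,0,0],"rot":[0,0,0],"hand":-1},{"travel":[0,0,0],"rot":[0,0,0],"hand":-1}]'
```

```text
time: 12.25
ee_pos: [489.8, -5.4, 161.7]
tcp_rot: [[-0.001, -1.0, -0.005], [-1.0, 0.001, -0.001], [0.001, 0.005, -1.0]]
wrist_force: [-0.1, 1.0, -0.6]
grip_width: 17.3
grip_force: 40.0
time: 12.65
ee_pos: [491.8, -4.9, 150.4]
tcp_rot: [[-0.001, -1.0, 0.002], [-1.0, 0.001, 0.0], [-0.0, -0.002, -1.0]]
wrist_force: [-0.4, 1.2, -0.3]
grip_width: 17.5
grip_force: 40.0
```

```bash
python3 -m pendant '[{"travel":[0,0,0.06],"rot":[0,0,0],"hand":-1},{"travel":[0,0,0],"rot":[0,0,0],"hand":-1},{"travel":[0,0,0],"rot":[0,0,0],"hand":-1},{"travel":[0,0,0],"rot":[0,0,0],"hand":-1}]'
python3 -m pendant '[{"travel":[0,0,-0.6],"rot":[0,0,0],"hand":-1},{"travel":[0,0,-0.7],"rot":[0,0,0],"hand":-1},{"travel":[0,0,0],"rot":[0,0,0],"hand":-1},{"travel":[0,0,0],"rot":[0,0,0],"hand":-1}]'
python3 -m pendant '[{"travel":[0,0,0.6],"rot":[0,0,0],"hand":-1},{"travel":[0,0,0.5],"rot":[0,0,0],"hand":-1},{"travel":[0,0,0.2],"rot":[0,0,0],"hand":-1},{"travel":[0,0,0],"rot":[0,0,0],"hand":-1},{"travel":[0,0,0],"rot":[0,0,0],"hand":-1}]'
python3 -m pendant '[{"travel":[0,0,0],"rot":[0,0,0],"hand":-1},{"travel":[0,0,0],"rot":[0,0,0],"hand":-1}]'
```

```text
time: 13.05
ee_pos: [491.1, -5.0, 146.8]
tcp_rot: [[-0.001, -1.0, 0.0], [-1.0, 0.001, 0.0], [-0.0, -0.0, -1.0]]
wrist_force: [-0.0, -0.7, -0.3]
grip_width: 17.1
grip_force: 40.0
time: 13.45
ee_pos: [491.3, -4.8, 212.3]
tcp_rot: [[-0.001, -1.0, 0.002], [-1.0, 0.001, 0.001], [-0.001, -0.002, -1.0]]
wrist_force: [0.0, -0.1, -0.7]
grip_width: 17.3
grip_force: 40.0
time: 13.95
ee_pos: [491.1, -5.0, 146.4]
tcp_rot: [[-0.001, -1.0, -0.0], [-1.0, 0.001, -0.0], [0.0, 0.0, -1.0]]
wrist_force: [0.0, 0.1, -1.0]
grip_width: 17.2
grip_force: 40.0
time: 14.15
ee_pos: [491.3, -4.9, 147.0]
tcp_rot: [[-0.001, -1.0, 0.001], [-1.0, 0.001, 0.0], [-0.0, -0.001, -1.0]]
wrist_force: [-0.2, 0.4, -0.7]
grip_width: 17.3
grip_force: 40.0
```

```bash
python3 -m pendant '[{"travel":[0,0,-0.6],"rot":[0,0,0],"hand":-1},{"travel":[0,0,-0.7],"rot":[0,0,0],"hand":-1},{"travel":[0,0,0],"rot":[0,0,0],"hand":-1},{"travel":[0,0,0],"rot":[0,0,0],"hand":-1}]'
python3 -m pendant '[{"travel":[0,0,0.6],"rot":[0,0,0],"hand":-1},{"travel":[0,0,0.5],"rot":[0,0,0],"hand":-1},{"travel":[0,0,0.2],"rot":[0,0,0],"hand":-1},{"travel":[0,0,0],"rot":[0,0,0],"hand":-1},{"travel":[0,0,0],"rot":[0,0,0],"hand":-1}]'
python3 -m pendant '[{"travel":[0,0,0.04],"rot":[0,0,0],"hand":-1},{"travel":[0,0,0],"rot":[0,0,0],"hand":-1},{"travel":[0,0,0],"rot":[0,0,0],"hand":-1}]'
python3 -m pendant '[{"travel":[0,0,-0.7],"rot":[0,0,0],"hand":-1},{"travel":[0,0,-0.8],"rot":[0,0,0],"hand":-1},{"travel":[0,0,-0.8],"rot":[0,0,0],"hand":-1},{"travel":[0,0,-0.8],"rot":[0,0,0],"hand":-1},{"travel":[0,0,0],"rot":[0,0,0],"hand":-1}]'
python3 -m pendant '[{"travel":[0.1,-0.6,0],"rot":[0,0,0],"hand":-1},{"travel":[0,-0.8,0],"rot":[0,0,0],"hand":-1},{"travel":[0,-0.8,0],"rot":[0,0,0],"hand":-1},{"travel":[0,-0.8,0],"rot":[0,0,0],"hand":-1},{"travel":[0,-0.3,0],"rot":[0,0,0],"hand":-1}]'
python3 -m pendant '[{"travel":[0,0,0],"rot":[0,0,0],"hand":-1},{"travel":[0,0,0],"rot":[0,0,0],"hand":-1},{"travel":[0,0,0],"rot":[0,0,0],"hand":-1}]'
```

```text
time: 14.55
ee_pos: [491.3, -4.8, 212.5]
tcp_rot: [[-0.001, -1.0, 0.002], [-1.0, 0.001, 0.001], [-0.001, -0.002, -1.0]]
wrist_force: [-0.4, 0.3, -2.0]
grip_width: 17.4
grip_force: 40.0
time: 15.05
ee_pos: [491.3, -5.0, 146.7]
tcp_rot: [[-0.001, -1.0, 0.0], [-1.0, 0.001, -0.0], [0.0, -0.0, -1.0]]
wrist_force: [0.2, -0.3, -0.4]
grip_width: 17.4
grip_force: 40.0
time: 15.35
ee_pos: [491.2, -5.0, 144.9]
tcp_rot: [[-0.001, -1.0, 0.001], [-1.0, 0.001, 0.0], [-0.0, -0.001, -1.0]]
wrist_force: [-0.2, -0.2, -0.0]
grip_width: 17.2
grip_force: 40.0
time: 15.85
ee_pos: [494.1, -4.9, 306.3]
tcp_rot: [[-0.0, -1.0, 0.014], [-1.0, 0.0, 0.002], [-0.002, -0.014, -1.0]]
wrist_force: [0.6, 0.7, -0.0]
grip_width: 17.2
grip_force: 40.0
time: 16.35
ee_pos: [658.5, -10.2, 296.9]
tcp_rot: [[-0.001, -1.0, -0.002], [-1.0, 0.001, -0.0], [0.0, 0.002, -1.0]]
wrist_force: [-0.2, 0.3, -2.3]
grip_width: 17.0
grip_force: 40.0
time: 16.65
ee_pos: [655.1, -10.2, 299.8]
tcp_rot: [[-0.001, -1.0, -0.0], [-1.0, 0.001, 0.0], [-0.0, 0.0, -1.0]]
wrist_force: [-1.1, 0.2, -0.9]
grip_width: 17.0
grip_force: 40.0
```

```bash
python3 -m pendant '[{"travel":[0.05,-0.02,0.7],"rot":[0,0,0],"hand":-1},{"travel":[0,0,0.7],"rot":[0,0,0],"hand":-1},{"travel":[0,0,0.7],"rot":[0,0,0],"hand":-1},{"travel":[0,0,0.5],"rot":[0,0,0],"hand":-1},{"travel":[0,0,0.3],"rot":[0,0,0],"hand":-1}]'
python3 -m pendant '[{"travel":[0,0,0.2],"rot":[0,0,0],"hand":-1},{"travel":[0,0,0.08],"rot":[0,0,0],"hand":-1},{"travel":[0,0,0],"rot":[0,0,0],"hand":-1},{"travel":[0,0,0],"rot":[0,0,0],"hand":-1}]'
```

```text
time: 17.15
ee_pos: [654.9, -12.7, 152.9]
tcp_rot: [[-0.001, -1.0, -0.003], [-1.0, 0.001, -0.0], [0.0, 0.003, -1.0]]
wrist_force: [-1.0, -0.9, -0.1]
grip_width: 17.3
grip_force: 40.0
time: 17.55
ee_pos: [657.6, -12.6, 142.0]
tcp_rot: [[-0.0, -1.0, 0.002], [-1.0, 0.0, 0.0], [-0.0, -0.002, -1.0]]
wrist_force: [0.3, -0.3, -0.2]
grip_width: 17.3
grip_force: 40.0
```

```bash
python3 -m pendant '[{"travel":[0,0,0.04],"rot":[0,0,0],"hand":-1},{"travel":[0,0,0],"rot":[0,0,0],"hand":0.2},{"travel":[0,0,0],"rot":[0,0,0],"hand":0.2},{"travel":[0,0,0],"rot":[0,0,0],"hand":0.2},{"travel":[0,0,0],"rot":[0,0,0],"hand":0.2}]'
python3 -m pendant '[{"travel":[0,0,-0.6],"rot":[0,0,0],"hand":0.2},{"travel":[0,0,-0.8],"rot":[0,0,0],"hand":0.2},{"travel":[0,0,-0.9],"rot":[0,0,0],"hand":0.2},{"travel":[0,0,-0.5],"rot":[0,0,0],"hand":0.2},{"travel":[0,0,0],"rot":[0,0,0],"hand":0.2}]'
python3 -m pendant '[{"travel":[0.8,0.2,0],"rot":[0,0,0],"hand":0.2},{"travel":[0.9,0.2,0],"rot":[0,0,0],"hand":0.2},{"travel":[0.9,0.2,0],"rot":[0,0,0],"hand":0.2},{"travel":[0.9,0.2,0],"rot":[0,0,0],"hand":0.2},{"travel":[0.7,0.2,0],"rot":[0,0,0],"hand":0.2}]'
python3 -m pendant '[{"travel":[0.8,0.3,0],"rot":[0,0,0],"hand":0.2},{"travel":[0.8,0.3,0.2],"rot":[0,0,0],"hand":0.2},{"travel":[0,0,0.5],"rot":[0,0,0],"hand":0.2},{"travel":[0,0,0.5],"rot":[0,0,0],"hand":0.2},{"travel":[0,0,0],"rot":[0,0,0],"hand":0.2}]'
python3 -m pendant '[{"travel":[0,0,0],"rot":[0,0,0],"hand":0.2},{"travel":[0,0,0],"rot":[0,0,0],"hand":0.2}]'
python3 - <<'E'
from h import *
d=get_image("top"); cv2.imwrite("pics/t4.png",d["img"])
d=get_image("wrist"); im=cv2.resize(d["img"],(768,576),interpolation=cv2.INTER_CUBIC)
circle(d,(576,-362),20,41,s=1.5,im=im);circle(d,(576,-362),48,9,s=1.5,im=im);circle(d,(464,-353),20,32,s=1.5,im=im);circle(d,(464,-353),48,9,s=1.5,im=im)
d2=get_image("top"); b=cv2.resize(d2["img"][120:270,220:420],(800,600)); 
cv2.imwrite("pics/w4.png",im)
cv2.imwrite("pics/w4t.png",b)
E
```

```text
time: 18.05
ee_pos: [657.2, -12.7, 138.7]
tcp_rot: [[-0.001, -1.0, 0.0], [-1.0, 0.001, 0.0], [-0.0, -0.0, -1.0]]
wrist_force: [-0.1, 0.0, -0.8]
grip_width: 41.5
grip_force: 0.0
time: 18.55
ee_pos: [659.1, -12.7, 284.4]
tcp_rot: [[-0.0, -1.0, 0.011], [-1.0, 0.0, 0.001], [-0.001, -0.011, -1.0]]
wrist_force: [0.4, 0.4, 0.4]
grip_width: 52.2
grip_force: 0.0
time: 19.05
ee_pos: [605.7, -224.7, 277.3]
tcp_rot: [[-0.002, -1.0, -0.002], [-1.0, 0.002, 0.0], [-0.0, 0.002, -1.0]]
wrist_force: [-0.4, 0.0, 0.8]
grip_width: 52.0
grip_force: 0.0
time: 19.55
ee_pos: [573.9, -301.9, 213.3]
tcp_rot: [[-0.002, -1.0, -0.009], [-1.0, 0.002, 0.004], [-0.004, 0.009, -1.0]]
wrist_force: [0.4, -0.5, 0.3]
grip_width: 52.0
grip_force: 0.0
time: 19.75
ee_pos: [577.8, -302.7, 220.0]
tcp_rot: [[0.0, -1.0, 0.002], [-1.0, -0.0, -0.001], [0.001, -0.002, -1.0]]
wrist_force: [0.2, -0.9, 0.6]
grip_width: 52.2
grip_force: 0.0
```

View pics/w4.png

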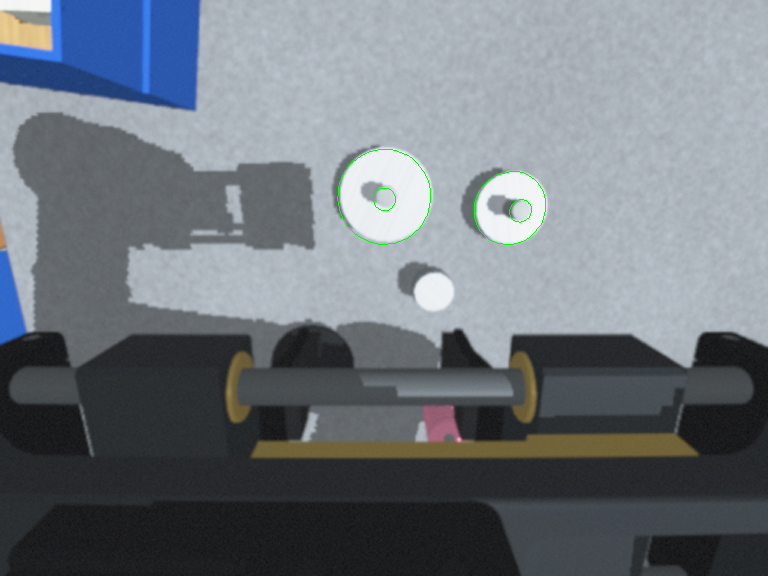

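```bash
python3 -m pendant '[{"travel":[0.6,0.03,0.2],"rot":[0,0,0],"hand":0.2},{"travel":[0.6,0,0.6],"rot":[0,0,0],"hand":0.2},{"travel":[0,0,0.9],"rot":[0,0,0],"hand":0.2},{"travel":[0,0,0.9],"rot":[0,0,0],"hand":0.2},{"travel":[0,0,0.6],"rot":[0,0,0],"hand":0.2}]'
python3 -m pendant '[{"travel":[0,0,0.4],"rot":[0,0,0],"hand":0.2},{"travel":[0,0,0.2],"rot":[0,0,0],"hand":0.2},{"travel":[0,0,0],"rot":[0,0,0],"hand":0.2},{"travel":[0,0,0],"rot":[0,0,0],"hand":0.2}]'
```

```text
time: 20.4
ee_pos: [574.1, -362.2, 55.8]
tcp_rot: [[-0.002, -1.0, -0.003], [-1.0, 0.002, 0.002], [-0.002, 0.003, -1.0]]
wrist_force: [0.3, 1.0, -0.5]
grip_width: 52.3
grip_force: 0.0
time: 20.8
ee_pos: [576.4, -363.0, 30.1]
tcp_rot: [[-0.0, -1.0, 0.002], [-1.0, 0.0, -0.001], [0.001, -0.002, -1.0]]
wrist_force: [-0.3, -0.0, 0.2]
grip_width: 52.3
grip_force: 0.0
```

```bash
python3 -m pendant '[{"travel":[0,0,0.12],"rot":[0,0,0],"hand":0.2},{"travel":[0,0,0],"rot":[0,0,0],"hand":-1},{"travel":[0,0,0],"rot":[0,0,0],"hand":-1},{"travel":[0,0,0],"rot":[0,0,0],"hand":-1},{"travel":[0,0,0],"rot":[0,0,0],"hand":-1}]' 35
python3 -m pendant '[{"travel":[0,0,0],"rot":[0,0,0],"hand":-1},{"travel":[0,0,0],"rot":[0,0,0],"hand":-1}]'
python3 -m pendant '[{"travel":[0,0,-0.3],"rot":[0,0,0],"hand":-1},{"travel":[0,0,-0.6],"rot":[0,0,0],"hand":-1},{"travel":[0,0,-0.7],"rot":[0,0,0],"hand":-1},{"travel":[0,0,-0.8],"rot":[0,0,0],"hand":-1},{"travel":[0,0,-0.8],"rot":[0,0,0],"hand":-1}]'
python3 -m pendant '[{"travel":[0,0,-0.8],"rot":[0,0,0],"hand":-1},{"travel":[0,0,-0.5],"rot":[0,0,0],"hand":-1},{"travel":[0,0,0],"rot":[0,0,0],"hand":-1}]'
```

```text
time: 21.3
ee_pos: [575.4, -362.7, 22.9]
tcp_rot: [[-0.001, -1.0, 0.0], [-1.0, 0.001, -0.0], [0.0, -0.0, -1.0]]
wrist_force: [0.7, 0.6, 0.3]
grip_width: 27.6
grip_force: 0.0
time: 21.5
ee_pos: [575.1, -362.6, 22.7]
tcp_rot: [[-0.001, -1.0, -0.0], [-1.0, 0.001, 0.0], [-0.0, 0.0, -1.0]]
wrist_force: [-1.2, 0.8, 1.1]
grip_width: 17.4
grip_force: 35.0
time: 22.0
ee_pos: [574.9, -362.5, 184.9]
tcp_rot: [[-0.001, -1.0, 0.0], [-1.0, 0.001, -0.0], [0.0, -0.0, -1.0]]
wrist_force: [0.3, 0.6, -1.4]
grip_width: 17.0
grip_force: 35.0
time: 22.3
ee_pos: [577.0, -363.7, 254.3]
tcp_rot: [[-0.0, -1.0, 0.01], [-1.0, 0.0, -0.005], [0.005, -0.01, -1.0]]
wrist_force: [0.4, 1.2, -0.5]
grip_width: 17.3
grip_force: 35.0
```

```bash
python3 -m pendant '[{"travel":[-0.4,0.1,0],"rot":[0,0,0],"hand":-1},{"travel":[-0.7,0.2,0],"rot":[0,0,0],"hand":-1},{"travel":[-0.8,0.2,0],"rot":[0,0,0],"hand":-1},{"travel":[-0.8,0.2,0],"rot":[0,0,0],"hand":-1},{"travel":[-0.8,0.2,0],"rot":[0,0,0],"hand":-1}]'
python3 -m pendant '[{"travel":[-0.8,0.2,0],"rot":[0,0,0],"hand":-1},{"travel":[-0.8,0.2,0],"rot":[0,0,0],"hand":-1},{"travel":[-0.8,0.2,0],"rot":[0,0,0],"hand":-1},{"travel":[-0.8,0.1,0],"rot":[0,0,0],"hand":-1},{"travel":[-0.4,0.1,0],"rot":[0,0,0],"hand":-1}]'
python3 -m pendant '[{"travel":[0,0,0],"rot":[0,0,0],"hand":-1},{"travel":[0,0,0],"rot":[0,0,0],"hand":-1},{"travel":[0,0,0],"rot":[0,0,0],"hand":-1}]'
```

```text
time: 22.8
ee_pos: [529.0, -186.0, 246.6]
tcp_rot: [[-0.001, -1.0, -0.002], [-1.0, 0.001, 0.001], [-0.001, 0.002, -1.0]]
wrist_force: [1.1, 0.1, -1.0]
grip_width: 17.2
grip_force: 35.0
time: 23.3
ee_pos: [489.2, -5.2, 247.1]
tcp_rot: [[0.001, -1.0, -0.001], [-1.0, -0.001, 0.001], [-0.001, 0.001, -1.0]]
wrist_force: [0.3, 0.0, -1.6]
grip_width: 17.2
grip_force: 35.0
time: 23.6
ee_pos: [490.3, -8.3, 247.2]
tcp_rot: [[-0.002, -1.0, -0.001], [-1.0, 0.002, -0.0], [0.0, 0.001, -1.0]]
wrist_force: [0.2, -0.5, -1.2]
grip_width: 17.2
grip_force: 35.0
```

Now y +4, down 84, then hold over 2 s.

```bash
python3 -m pendant '[{"travel":[-0.08,0,0.3],"rot":[0,0,0],"hand":-1},{"travel":[0,0,0.5],"rot":[0,0,0],"hand":-1},{"travel":[0,0,0.5],"rot":[0,0,0],"hand":-1},{"travel":[0,0,0.3],"rot":[0,0,0],"hand":-1},{"travel":[0,0,0.06],"rot":[0,0,0],"hand":-1}]'
python3 -m pendant '[{"travel":[0,0,0],"rot":[0,0,0],"hand":-1},{"travel":[0,0,0],"rot":[0,0,0],"hand":-1},{"travel":[0,0,0],"rot":[0,0,0],"hand":-1},{"travel":[0,0,0],"rot":[0,0,0],"hand":-1}]'
python3 - <<'E'
from h import *
d=get_image("scene"); im=cv2.resize(d["img"][90:270,170:410],(800,600),interpolation=cv2.INTER_CUBIC)
for c,z,r in(((490.3,-4.3),140,41),((490.3,-4.3),160,41),((490,-4),90,38)): circle(d,c,z,r,s=1/.3,o=np.array([170,90]),im=im)
cv2.imwrite("pics/s5.png",im)
E
```

```text
time: 24.1
ee_pos: [489.2, -5.0, 162.4]
tcp_rot: [[-0.003, -1.0, -0.005], [-1.0, 0.003, -0.001], [0.001, 0.005, -1.0]]
wrist_force: [0.2, -0.2, -0.5]
grip_width: 17.0
grip_force: 35.0
time: 24.5
ee_pos: [491.0, -3.5, 165.4]
tcp_rot: [[-0.001, -1.0, 0.002], [-1.0, 0.001, 0.0], [-0.0, -0.002, -1.0]]
wrist_force: [0.7, 0.0, -1.0]
grip_width: 17.1
grip_force: 35.0
```

View pics/s5.png

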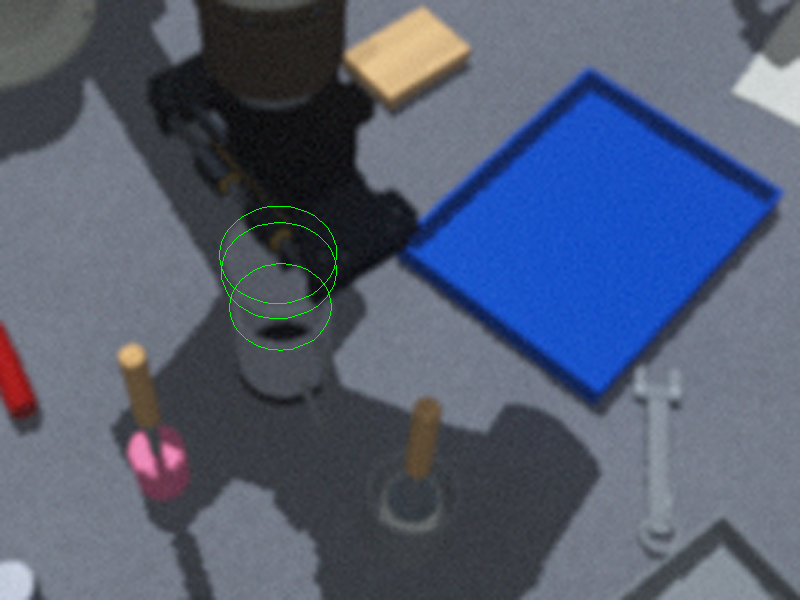

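```bash
python3 -m pendant '[{"travel":[0.01,0,0.04],"rot":[0,0,0],"hand":-1},{"travel":[0,0,0],"rot":[0,0,0],"hand":-1},{"travel":[0,0,0],"rot":[0,0,0],"hand":-1},{"travel":[0,0,0],"rot":[0,0,0],"hand":-1},{"travel":[0,0,0],"rot":[0,0,0],"hand":-1}]'|grep ee
python3 -m pendant '[{"travel":[0,0,0],"rot":[0,0,0],"hand":-1},{"travel":[0,0,0],"rot":[0,0,0],"hand":-1},{"travel":[0,0,0],"rot":[0,0,0],"hand":-1},{"travel":[0,0,0],"rot":[0,0,0],"hand":-1},{"travel":[0,0,0],"rot":[0,0,0],"hand":-1}]'|grep ee
python3 -m pendant '[{"travel":[0,0,0],"rot":[0,0,0],"hand":-1},{"travel":[0,0,0],"rot":[0,0,0],"hand":-1},{"travel":[0,0,0],"rot":[0,0,0],"hand":-1},{"travel":[0,0,0],"rot":[0,0,0],"hand":-1},{"travel":[0,0,0],"rot":[0,0,0],"hand":-1}]'|grep ee
python3 -m pendant '[{"travel":[0,0,0],"rot":[0,0,0],"hand":-1},{"travel":[0,0,0],"rot":[0,0,0],"hand":-1},{"travel":[0,0,0],"rot":[0,0,0],"hand":-1},{"travel":[0,0,0],"rot":[0,0,0],"hand":-1},{"travel":[0,0,0],"rot":[0,0,0],"hand":-1}]'|grep ee
python3 -m pendant '[{"travel":[0,0,0],"rot":[0,0,0],"hand":-1},{"travel":[0,0,0],"rot":[0,0,0],"hand":-1},{"travel":[0,0,0],"rot":[0,0,0],"hand":-1},{"travel":[0,0,0],"rot":[0,0,0],"hand":-1},{"travel":[0,0,0],"rot":[0,0,0],"hand":-1}]'
python3 -m pendant '[{"travel":[0,0,-0.3],"rot":[0,0,0],"hand":-1},{"travel":[0,0,-0.3],"rot":[0,0,0],"hand":-1},{"travel":[0,0,0],"rot":[0,0,0],"hand":-1}]'
```

```text
ee_pos: [490.5, -4.0, 162.6]
ee_pos: [490.5, -4.1, 162.6]
ee_pos: [490.5, -4.1, 162.6]
ee_pos: [490.5, -4.1, 162.5]
time: 27.05
ee_pos: [490.5, -4.1, 162.6]
tcp_rot: [[-0.001, -1.0, 0.0], [-1.0, 0.001, -0.0], [0.0, -0.0, -1.0]]
wrist_force: [0.4, -0.5, -0.7]
grip_width: 17.0
grip_force: 35.0
time: 27.35
ee_pos: [492.0, -3.8, 194.5]
tcp_rot: [[-0.0, -1.0, 0.005], [-1.0, 0.0, 0.001], [-0.001, -0.005, -1.0]]
wrist_force: [1.3, 0.2, -0.5]
grip_width: 17.1
grip_force: 35.0
```

```bash
python3 -m pendant '[{"travel":[-0.4,0,0],"rot":[0,0,0],"hand":-1},{"travel":[-0.7,-0.1,0],"rot":[0,0,0],"hand":-1},{"travel":[-0.8,-0.1,0],"rot":[0,0,0],"hand":-1},{"travel":[-0.8,-0.1,0],"rot":[0,0,0],"hand":-1},{"travel":[-0.8,-0.1,0],"rot":[0,0,0],"hand":-1}]' >/dev/null
python3 -m pendant '[{"travel":[-0.8,-0.1,0],"rot":[0,0,0],"hand":-1},{"travel":[-0.8,-0.1,0],"rot":[0,0,0],"hand":-1},{"travel":[-0.8,-0.1,0],"rot":[0,0,0],"hand":-1},{"travel":[-0.6,-0.1,0],"rot":[0,0,0],"hand":-1},{"travel":[-0.3,0,0],"rot":[0,0,0],"hand":-1}]'
python3 -m pendant '[{"travel":[0,0,0.3],"rot":[0,0,0],"hand":-1},{"travel":[0,0,0.8],"rot":[0,0,0],"hand":-1},{"travel":[0,0,0.8],"rot":[0,0,0],"hand":-1},{"travel":[0,0,0.4],"rot":[0,0,0],"hand":-1},{"travel":[0,0,0],"rot":[0,0,0],"hand":-1}]'
python3 -m pendant '[{"travel":[0,0,0],"rot":[0,0,0],"hand":-1},{"travel":[0,0,0],"rot":[0,0,0],"hand":-1}]'
python3 - <<'E'
from h import *
d=get_image("scene"); im=cv2.resize(d["img"][90:270,170:410],(800,600),interpolation=cv2.INTER_CUBIC)
cv2.imwrite("pics/s6.png",im)
E
```

```text
time: 28.35
ee_pos: [530.6, 338.2, 190.8]
tcp_rot: [[0.001, -1.0, -0.001], [-1.0, -0.001, -0.001], [0.001, 0.001, -1.0]]
wrist_force: [0.3, -0.5, -2.3]
grip_width: 16.9
grip_force: 35.0
time: 28.85
ee_pos: [528.3, 333.2, 73.1]
tcp_rot: [[-0.002, -1.0, -0.007], [-1.0, 0.002, -0.006], [0.006, 0.007, -1.0]]
wrist_force: [-0.4, -0.5, -0.2]
grip_width: 17.2
grip_force: 35.0
time: 29.05
ee_pos: [531.8, 336.6, 79.4]
tcp_rot: [[-0.001, -1.0, 0.003], [-1.0, 0.001, 0.002], [-0.002, -0.003, -1.0]]
wrist_force: [0.6, 1.4, -0.6]
grip_width: 17.0
grip_force: 35.0
```

View pics/s6.png

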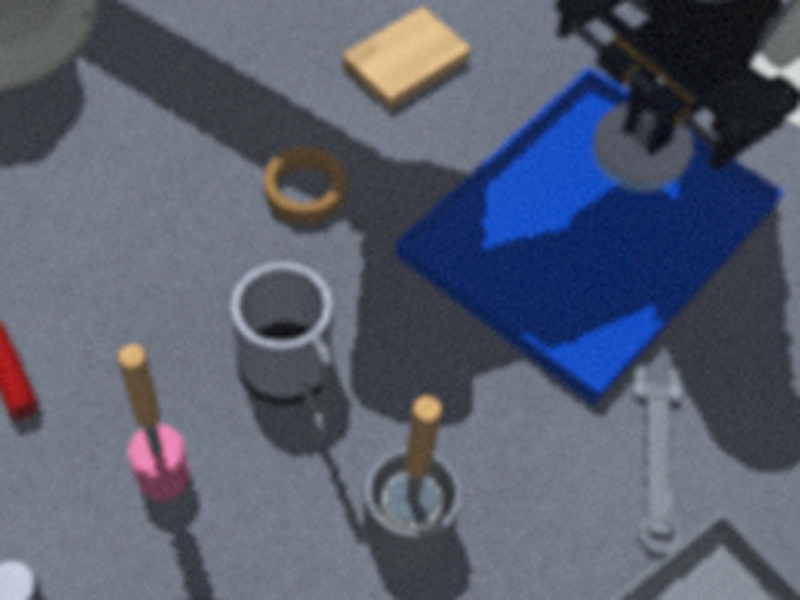

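```bash
python3 -m pendant '[{"travel":[0,0,0.3],"rot":[0,0,0],"hand":-1},{"travel":[0,0,0.3],"rot":[0,0,0],"hand":-1},{"travel":[0,0,0.2],"rot":[0,0,0],"hand":-1},{"travel":[0,0,0.1],"rot":[0,0,0],"hand":-1},{"travel":[0,0,0],"rot":[0,0,0],"hand":-1}]'
python3 -m pendant '[{"travel":[0,0,0.08],"rot":[0,0,0],"hand":-1},{"travel":[0,0,0.04],"rot":[0,0,0],"hand":-1},{"travel":[0,0,0],"rot":[0,0,0],"hand":-1},{"travel":[0,0,0],"rot":[0,0,0],"hand":-1}]'
```

```text
time: 29.6
ee_pos: [530.7, 335.9, 32.5]
tcp_rot: [[-0.001, -1.0, -0.0], [-1.0, 0.001, -0.0], [0.0, 0.0, -1.0]]
wrist_force: [0.3, -0.4, -1.6]
grip_width: 16.9
grip_force: 35.0
time: 30.0
ee_pos: [530.8, 336.0, 26.7]
tcp_rot: [[-0.001, -1.0, 0.0], [-1.0, 0.001, 0.0], [-0.0, -0.0, -1.0]]
wrist_force: [-0.6, 0.6, -0.8]
grip_width: 16.9
grip_force: 35.0
```

```bash
python3 -m pendant '[{"travel":[0,0,0.01],"rot":[0,0,0],"hand":0.2},{"travel":[0,0,0],"rot":[0,0,0],"hand":0.2},{"travel":[0,0,0],"rot":[0,0,0],"hand":0.2},{"travel":[0,0,-0.4],"rot":[0,0,0],"hand":0.2},{"travel":[0,0,-0.9],"rot":[0,0,0],"hand":0.2}]'
python3 -m pendant '[{"travel":[0,0,-0.9],"rot":[0,0,0],"hand":0.2},{"travel":[0,0,-0.9],"rot":[0,0,0],"hand":0.2},{"travel":[0,0,-0.9],"rot":[0,0,0],"hand":0.2},{"travel":[0,0,-0.4],"rot":[0,0,0],"hand":0.2},{"travel":[0,0,0],"rot":[0,0,0],"hand":0.2}]'
python3 -m pendant '[{"travel":[0.8,0.1,0],"rot":[0,0,0],"hand":0.2},{"travel":[0.9,0.1,0],"rot":[0,0,0],"hand":0.2},{"travel":[0.9,0.1,0],"rot":[0,0,0],"hand":0.2},{"travel":[0.9,0.1,0],"rot":[0,0,0],"hand":0.2},{"travel":[0.9,0.1,0],"rot":[0,0,0],"hand":0.2}]'>/dev/null
python3 -m pendant '[{"travel":[0.9,0.1,0],"rot":[0,0,0],"hand":0.2},{"travel":[0.9,0.1,0],"rot":[0,0,0],"hand":0.2},{"travel":[0.9,0.1,0],"rot":[0,0,0],"hand":0.2},{"travel":[0.9,0.1,0],"rot":[0,0,0],"hand":0.2},{"travel":[0.9,0.1,0],"rot":[0,0,0],"hand":0.2}]'>/dev/null
python3 -m pendant '[{"travel":[0.9,0.1,0],"rot":[0,0,0],"hand":0.2},{"travel":[0.9,0.1,0],"rot":[0,0,0],"hand":0.2},{"travel":[0.9,0.1,0],"rot":[0,0,0],"hand":0.2},{"travel":[0.7,0,0],"rot":[0,0,0],"hand":0.2},{"travel":[0,0,0],"rot":[0,0,0],"hand":0.2}]'>/dev/null
python3 -m pendant '[{"travel":[0,0,0],"rot":[0,0,0],"hand":0.2},{"travel":[0,0,0],"rot":[0,0,0],"hand":0.2}]'
python3 - <<'E'
from h import *
d=get_image("wrist"); im=cv2.resize(d["img"],(768,576),interpolation=cv2.INTER_CUBIC)
circle(d,(464,-353),20,32,s=1.5,im=im);circle(d,(464,-353),48,9,s=1.5,im=im)
t=get_image("top"); c=t["img"][145:265,95:215]; im[340:,:236]=cv2.resize(c,(236,236))
cv2.imwrite("pics/w7.png",im)
E
```

```text
time: 30.5
ee_pos: [528.5, 333.9, 87.6]
tcp_rot: [[-0.001, -1.0, -0.007], [-1.0, 0.002, -0.006], [0.006, 0.007, -1.0]]
wrist_force: [0.7, 0.4, -0.7]
grip_width: 47.6
grip_force: 0.0
time: 31.0
ee_pos: [532.3, 337.0, 251.0]
tcp_rot: [[-0.0, -1.0, 0.007], [-1.0, 0.0, 0.006], [-0.006, -0.007, -1.0]]
wrist_force: [0.5, 0.6, -0.7]
grip_width: 52.7
grip_force: 0.0
time: 32.7
ee_pos: [464.9, -278.3, 245.3]
tcp_rot: [[-0.0, -1.0, -0.001], [-1.0, 0.0, 0.001], [-0.001, 0.001, -1.0]]
wrist_force: [-0.8, 0.0, 0.5]
grip_width: 52.1
grip_force: 0.0
```

View pics/w7.png

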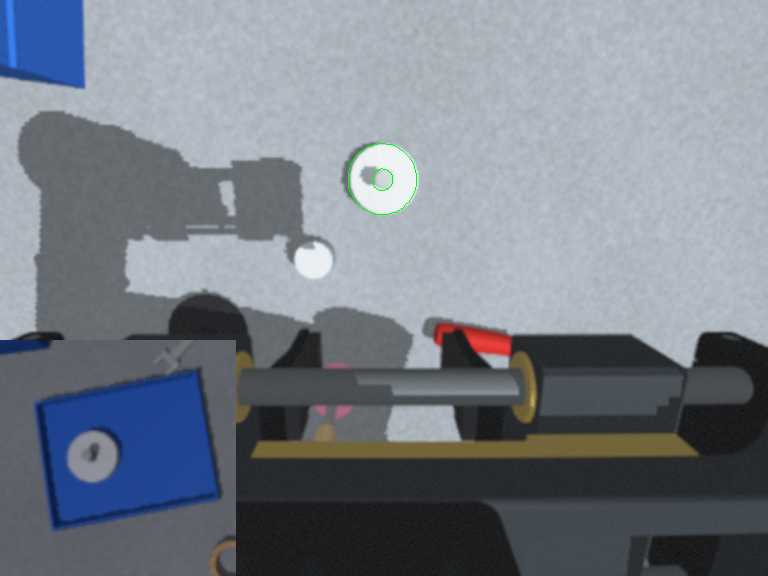

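```bash
python3 -m pendant '[{"travel":[0.75,0.02,0.2],"rot":[0,0,0],"hand":0.2},{"travel":[0.75,0,0.6],"rot":[0,0,0],"hand":0.2},{"travel":[0,0,0.9],"rot":[0,0,0],"hand":0.2},{"travel":[0,0,0.9],"rot":[0,0,0],"hand":0.2},{"travel":[0,0,0.8],"rot":[0,0,0],"hand":0.2}]'
python3 -m pendant '[{"travel":[0,0,0.6],"rot":[0,0,0],"hand":0.2},{"travel":[0,0,0.25],"rot":[0,0,0],"hand":0.2},{"travel":[0,0,0],"rot":[0,0,0],"hand":0.2},{"travel":[0,0,0],"rot":[0,0,0],"hand":0.2}]'
```

```text
time: 33.3
ee_pos: [464.1, -353.1, 74.3]
tcp_rot: [[0.0, -1.0, -0.0], [-1.0, -0.0, 0.0], [-0.0, 0.0, -1.0]]
wrist_force: [0.6, -0.1, 0.1]
grip_width: 52.3
grip_force: 0.0
time: 33.7
ee_pos: [465.7, -354.2, 35.0]
tcp_rot: [[0.001, -1.0, 0.002], [-1.0, -0.001, -0.001], [0.001, -0.002, -1.0]]
wrist_force: [-0.2, -0.8, 0.8]
grip_width: 51.9
grip_force: 0.0
```

```bash
python3 -m pendant '[{"travel":[0,0,0.22],"rot":[0,0,0],"hand":0.2},{"travel":[0,0,0],"rot":[0,0,0],"hand":-1},{"travel":[0,0,0],"rot":[0,0,0],"hand":-1},{"travel":[0,0,0],"rot":[0,0,0],"hand":-1},{"travel":[0,0,0],"rot":[0,0,0],"hand":-1}]' 35
python3 -m pendant '[{"travel":[0,0,0],"rot":[0,0,0],"hand":-1},{"travel":[0,0,0],"rot":[0,0,0],"hand":-1}]'
python3 -m pendant '[{"travel":[0,0,-0.3],"rot":[0,0,0],"hand":-1},{"travel":[0,0,-0.6],"rot":[0,0,0],"hand":-1},{"travel":[0,0,-0.7],"rot":[0,0,0],"hand":-1},{"travel":[0,0,-0.8],"rot":[0,0,0],"hand":-1},{"travel":[0,0,-0.8],"rot":[0,0,0],"hand":-1}]'
python3 -m pendant '[{"travel":[0,0,-0.8],"rot":[0,0,0],"hand":-1},{"travel":[0,0,-0.6],"rot":[0,0,0],"hand":-1},{"travel":[0,0,0],"rot":[0,0,0],"hand":-1},{"travel":[0,0,0],"rot":[0,0,0],"hand":-1}]'
```

```text
time: 34.2
ee_pos: [464.5, -354.2, 23.0]
tcp_rot: [[-0.001, -1.0, 0.001], [-1.0, 0.001, -0.0], [0.0, -0.001, -1.0]]
wrist_force: [-0.2, 0.0, 0.6]
grip_width: 28.0
grip_force: 0.0
time: 34.4
ee_pos: [464.0, -354.1, 22.8]
tcp_rot: [[-0.001, -1.0, -0.0], [-1.0, 0.001, 0.0], [-0.0, 0.0, -1.0]]
wrist_force: [-0.5, -0.0, 2.0]
grip_width: 17.0
grip_force: 35.0
time: 34.9
ee_pos: [463.8, -353.7, 183.6]
tcp_rot: [[-0.001, -1.0, -0.001], [-1.0, 0.001, 0.001], [-0.001, 0.001, -1.0]]
wrist_force: [1.2, -0.4, -1.9]
grip_width: 16.9
grip_force: 35.0
time: 35.3
ee_pos: [464.1, -353.6, 252.5]
tcp_rot: [[-0.001, -1.0, 0.001], [-1.0, 0.001, 0.001], [-0.001, -0.001, -1.0]]
wrist_force: [0.1, 0.8, -1.7]
grip_width: 16.8
grip_force: 35.0
```

```bash
python3 -m pendant '[{"travel":[-0.4,0,0],"rot":[0,0,0],"hand":-1},{"travel":[-0.7,-0.1,0],"rot":[0,0,0],"hand":-1},{"travel":[-0.8,-0.1,0],"rot":[0,0,0],"hand":-1},{"travel":[-0.8,-0.1,0],"rot":[0,0,0],"hand":-1},{"travel":[-0.8,-0.1,0],"rot":[0,0,0],"hand":-1}]'>/dev/null
python3 -m pendant '[{"travel":[-0.8,-0.1,0],"rot":[0,0,0],"hand":-1},{"travel":[-0.8,0,0],"rot":[0,0,0],"hand":-1},{"travel":[-0.8,0,0],"rot":[0,0,0],"hand":-1},{"travel":[-0.7,0,0],"rot":[0,0,0],"hand":-1},{"travel":[-0.4,0,0],"rot":[0,0,0],"hand":-1}]'>/dev/null
python3 -m pendant '[{"travel":[0,0,0.3],"rot":[0,0,0],"hand":-1},{"travel":[0,0,0.5],"rot":[0,0,0],"hand":-1},{"travel":[0,0,0.5],"rot":[0,0,0],"hand":-1},{"travel":[0,0,0.3],"rot":[0,0,0],"hand":-1},{"travel":[0,0,0],"rot":[0,0,0],"hand":-1}]' >/dev/null
python3 -m pendant '[{"travel":[0,0,0],"rot":[0,0,0],"hand":-1},{"travel":[0,0,0],"rot":[0,0,0],"hand":-1},{"travel":[0,0,0],"rot":[0,0,0],"hand":-1}]'
```

```text
time: 37.1
ee_pos: [490.0, -3.9, 173.3]
tcp_rot: [[-0.001, -1.0, 0.002], [-1.0, 0.001, 0.0], [-0.0, -0.002, -1.0]]
wrist_force: [0.4, -0.7, -0.9]
grip_width: 17.0
grip_force: 35.0
```

Down 10.5, hold 2.4 s, then up and to the tray (560, 217).

```bash
python3 -m pendant '[{"travel":[0,-0.01,0.2],"rot":[0,0,0],"hand":-1},{"travel":[0,0,0],"rot":[0,0,0],"hand":-1},{"travel":[0,0,0],"rot":[0,0,0],"hand":-1},{"travel":[0,0,0],"rot":[0,0,0],"hand":-1},{"travel":[0,0,0],"rot":[0,0,0],"hand":-1}]'|grep ee
python3 -m pendant '[{"travel":[0,0,0],"rot":[0,0,0],"hand":-1},{"travel":[0,0,0],"rot":[0,0,0],"hand":-1},{"travel":[0,0,0],"rot":[0,0,0],"hand":-1},{"travel":[0,0,0],"rot":[0,0,0],"hand":-1},{"travel":[0,0,0],"rot":[0,0,0],"hand":-1}]'|grep ee
python3 -m pendant '[{"travel":[0,0,0],"rot":[0,0,0],"hand":-1},{"travel":[0,0,0],"rot":[0,0,0],"hand":-1},{"travel":[0,0,0],"rot":[0,0,0],"hand":-1},{"travel":[0,0,0],"rot":[0,0,0],"hand":-1},{"travel":[0,0,0],"rot":[0,0,0],"hand":-1}]'|grep ee
python3 -m pendant '[{"travel":[0,0,0],"rot":[0,0,0],"hand":-1},{"travel":[0,0,0],"rot":[0,0,0],"hand":-1},{"travel":[0,0,0],"rot":[0,0,0],"hand":-1},{"travel":[0,0,0],"rot":[0,0,0],"hand":-1},{"travel":[0,0,0],"rot":[0,0,0],"hand":-1}]'|grep ee
python3 -m pendant '[{"travel":[0,0,0],"rot":[0,0,0],"hand":-1},{"travel":[0,0,0],"rot":[0,0,0],"hand":-1},{"travel":[0,0,0],"rot":[0,0,0],"hand":-1},{"travel":[0,0,0],"rot":[0,0,0],"hand":-1},{"travel":[0,0,0],"rot":[0,0,0],"hand":-1}]'|grep ee
python3 -m pendant '[{"travel":[0,0,-0.3],"rot":[0,0,0],"hand":-1},{"travel":[0,0,-0.3],"rot":[0,0,0],"hand":-1},{"travel":[-0.4,-0.1,0],"rot":[0,0,0],"hand":-1},{"travel":[-0.7,-0.3,0],"rot":[0,0,0],"hand":-1},{"travel":[-0.8,-0.3,0],"rot":[0,0,0],"hand":-1}]' >/dev/null
python3 -m pendant '[{"travel":[-0.8,-0.3,0],"rot":[0,0,0],"hand":-1},{"travel":[-0.8,-0.2,0],"rot":[0,0,0],"hand":-1},{"travel":[-0.6,-0.2,0],"rot":[0,0,0],"hand":-1},{"travel":[-0.3,0,0],"rot":[0,0,0],"hand":-1},{"travel":[0,0,0],"rot":[0,0,0],"hand":-1}]' >/dev/null
python3 -m pendant '[{"travel":[0,0,0.3],"rot":[0,0,0],"hand":-1},{"travel":[0,0,0.7],"rot":[0,0,0],"hand":-1},{"travel":[0,0,0.8],"rot":[0,0,0],"hand":-1},{"travel":[0,0,0.5],"rot":[0,0,0],"hand":-1},{"travel":[0,0,0],"rot":[0,0,0],"hand":-1}]'>/dev/null
python3 -m pendant '[{"travel":[0,0,0],"rot":[0,0,0],"hand":-1},{"travel":[0,0,0],"rot":[0,0,0],"hand":-1}]'
```

```text
ee_pos: [490.2, -4.0, 162.7]
ee_pos: [490.0, -4.1, 162.6]
ee_pos: [490.0, -4.1, 162.5]
ee_pos: [490.0, -4.0, 162.6]
ee_pos: [490.0, -4.0, 162.6]
time: 41.3
ee_pos: [561.5, 216.2, 79.8]
tcp_rot: [[-0.001, -1.0, 0.003], [-1.0, 0.001, 0.002], [-0.002, -0.003, -1.0]]
wrist_force: [-0.3, -0.3, -0.3]
grip_width: 17.1
grip_force: 35.0
```

```bash
python3 -m pendant '[{"travel":[0,0,0.3],"rot":[0,0,0],"hand":-1},{"travel":[0,0,0.3],"rot":[0,0,0],"hand":-1},{"travel":[0,0,0.2],"rot":[0,0,0],"hand":-1},{"travel":[0,0,0.1],"rot":[0,0,0],"hand":-1},{"travel":[0,0,0],"rot":[0,0,0],"hand":-1}]'|grep ee
python3 -m pendant '[{"travel":[0,0,0.08],"rot":[0,0,0],"hand":-1},{"travel":[0,0,0.04],"rot":[0,0,0],"hand":-1},{"travel":[0,0,0],"rot":[0,0,0],"hand":-1},{"travel":[0,0,0],"rot":[0,0,0],"hand":-1}]'
```

```text
ee_pos: [560.3, 215.9, 32.7]
time: 42.2
ee_pos: [560.4, 216.0, 26.8]
tcp_rot: [[-0.001, -1.0, 0.0], [-1.0, 0.001, 0.0], [-0.0, -0.0, -1.0]]
wrist_force: [0.8, -0.3, -0.7]
grip_width: 17.2
grip_force: 35.0
```

```bash
python3 -m pendant '[{"travel":[0,0,0],"rot":[0,0,0],"hand":0.2},{"travel":[0,0,0],"rot":[0,0,0],"hand":0.2},{"travel":[0,0,0],"rot":[0,0,0],"hand":0.2},{"travel":[0,0,-0.4],"rot":[0,0,0],"hand":0.2},{"travel":[0,0,-0.9],"rot":[0,0,0],"hand":0.2}]'>/dev/null
python3 -m pendant '[{"travel":[0,0,-0.9],"rot":[0,0,0],"hand":0.2},{"travel":[0,0,-0.9],"rot":[0,0,0],"hand":0.2},{"travel":[0,0,-0.9],"rot":[0,0,0],"hand":0.2},{"travel":[0,0,-0.8],"rot":[0,0,0],"hand":0.2},{"travel":[0,0,0],"rot":[0,0,0],"hand":0.2}]'
python3 -m pendant '[{"travel":[0.8,-0.2,0],"rot":[0,0,0],"hand":0.2},{"travel":[0.9,-0.2,0],"rot":[0,0,0],"hand":0.2},{"travel":[0.9,-0.2,0],"rot":[0,0,0],"hand":0.2},{"travel":[0.9,-0.2,0],"rot":[0,0,0],"hand":0.2},{"travel":[0.9,-0.2,0],"rot":[0,0,0],"hand":0.2}]'>/dev/null
python3 -m pendant '[{"travel":[0.9,-0.2,0],"rot":[0,0,0],"hand":0.2},{"travel":[0.9,-0.3,0],"rot":[0,0,0],"hand":0.2},{"travel":[0.7,-0.2,0],"rot":[0,0,0],"hand":0.2},{"travel":[0,0,0],"rot":[0,0,0],"hand":0.2},{"travel":[0,0,0],"rot":[0,0,0],"hand":0.2}]'
python3 - <<'E'
from h import *
d=get_image("wrist"); im=cv2.resize(d["img"],(768,576),interpolation=cv2.INTER_CUBIC)
circle(d,(648,-198),16,42,s=1.5,im=im);circle(d,(648,-198),44,10,s=1.5,im=im)
t=get_image("top"); c=t["img"][145:265,95:215]; im[340:,:236]=cv2.resize(c,(236,236))
cv2.imwrite("pics/w8.png",im)
E
```

```text
time: 43.2
ee_pos: [563.1, 217.0, 274.3]
tcp_rot: [[0.0, -1.0, 0.013], [-1.0, 0.0, 0.006], [-0.006, -0.013, -1.0]]
wrist_force: [-0.3, 0.1, -0.4]
grip_width: 52.2
grip_force: 0.0
time: 44.2
ee_pos: [644.6, -129.9, 265.5]
tcp_rot: [[-0.003, -1.0, -0.002], [-1.0, 0.003, 0.0], [-0.0, 0.002, -1.0]]
wrist_force: [-0.5, 1.4, 0.3]
grip_width: 51.9
grip_force: 0.0
```

View pics/w8.png

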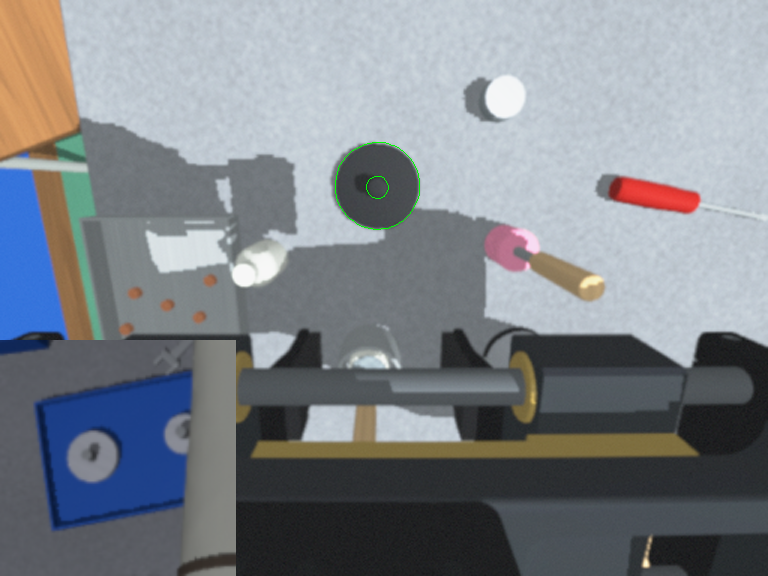

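```bash
python3 -m pendant '[{"travel":[0.68,-0.06,0.2],"rot":[0,0,0],"hand":0.2},{"travel":[0.68,0,0.6],"rot":[0,0,0],"hand":0.2},{"travel":[0,0,0.9],"rot":[0,0,0],"hand":0.2},{"travel":[0,0,0.9],"rot":[0,0,0],"hand":0.2},{"travel":[0,0,0.9],"rot":[0,0,0],"hand":0.2}]' >/dev/null
python3 -m pendant '[{"travel":[0,0,0.7],"rot":[0,0,0],"hand":0.2},{"travel":[0,0,0.4],"rot":[0,0,0],"hand":0.2},{"travel":[0,0,0],"rot":[0,0,0],"hand":0.2},{"travel":[0,0,0],"rot":[0,0,0],"hand":0.2},{"travel":[0,0,0],"rot":[0,0,0],"hand":0.2}]'
```

```text
time: 45.3
ee_pos: [649.5, -196.6, 38.9]
tcp_rot: [[0.001, -1.0, 0.004], [-1.0, -0.001, -0.001], [0.001, -0.004, -1.0]]
wrist_force: [-0.5, -0.8, 0.2]
grip_width: 52.3
grip_force: 0.0
```

```bash
python3 -m pendant '[{"travel":[0.02,0.01,0.38],"rot":[0,0,0],"hand":0.2},{"travel":[0,0,0],"rot":[0,0,0],"hand":0.2},{"travel":[0,0,0],"rot":[0,0,0],"hand":-1},{"travel":[0,0,0],"rot":[0,0,0],"hand":-1},{"travel":[0,0,0],"rot":[0,0,0],"hand":-1}]' 25
python3 -m pendant '[{"travel":[0,0,0],"rot":[0,0,0],"hand":-1},{"travel":[0,0,0],"rot":[0,0,0],"hand":-1},{"travel":[0,0,0],"rot":[0,0,0],"hand":-1}]'
python3 -m pendant '[{"travel":[0,0,-0.3],"rot":[0,0,0],"hand":-1},{"travel":[0,0,-0.8],"rot":[0,0,0],"hand":-1},{"travel":[0,0,-0.9],"rot":[0,0,0],"hand":-1},{"travel":[0,0,-0.9],"rot":[0,0,0],"hand":-1},{"travel":[0,0,-0.8],"rot":[0,0,0],"hand":-1}]'>/dev/null
python3 -m pendant '[{"travel":[0,0,-0.5],"rot":[0,0,0],"hand":-1},{"travel":[-0.6,0.5,0],"rot":[0,0,0],"hand":-1},{"travel":[-0.8,0.7,0],"rot":[0,0,0],"hand":-1},{"travel":[-0.8,0.7,0],"rot":[0,0,0],"hand":-1},{"travel":[-0.8,0.7,0],"rot":[0,0,0],"hand":-1}]'>/dev/null
python3 -m pendant '[{"travel":[-0.8,0.6,0],"rot":[0,0,0],"hand":-1},{"travel":[0,0,0],"rot":[0,0,0],"hand":-1},{"travel":[0,0,0],"rot":[0,0,0],"hand":-1},{"travel":[0,0,0],"rot":[0,0,0],"hand":-1}]'
```

```text
time: 45.8
ee_pos: [648.1, -198.2, 18.8]
tcp_rot: [[-0.001, -1.0, 0.002], [-1.0, 0.001, -0.0], [0.0, -0.002, -1.0]]
wrist_force: [-0.1, -0.1, -0.0]
grip_width: 35.8
grip_force: 0.0
time: 46.1
ee_pos: [647.6, -198.2, 17.9]
tcp_rot: [[-0.001, -1.0, 0.0], [-1.0, 0.001, -0.0], [0.0, -0.0, -1.0]]
wrist_force: [0.0, 1.1, 1.8]
grip_width: 19.2
grip_force: 25.0
time: 47.5
ee_pos: [494.3, -15.4, 228.3]
tcp_rot: [[-0.001, -1.0, 0.001], [-1.0, 0.001, 0.0], [-0.0, -0.001, -1.0]]
wrist_force: [1.1, 0.1, -0.5]
grip_width: 19.4
grip_force: 25.0
```

```bash
python3 -m pendant '[{"travel":[-0.22,0.1,0.4],"rot":[0,0,0],"hand":-1},{"travel":[0,0,0.7],"rot":[0,0,0],"hand":-1},{"travel":[0,0,0.6],"rot":[0,0,0],"hand":-1},{"travel":[0,0,0.3],"rot":[0,0,0],"hand":-1},{"travel":[0,0,0],"rot":[0,0,0],"hand":-1}]'>/dev/null
python3 -m pendant '[{"travel":[0,0,0],"rot":[0,0,0],"hand":-1},{"travel":[0,0,0],"rot":[0,0,0],"hand":-1}]'
python3 - <<'E'
from h import *
d=get_image("scene"); im=cv2.resize(d["img"][120:240,200:320],(600,600),interpolation=cv2.INTER_CUBIC)
for c,z,r in(((489.5,-4.5),107+16,42),((489.5,-4.5),0,38)): circle(d,c,z,r,s=5,o=np.array([200,120]),im=im)
cv2.imwrite("pics/s9.png",im)
E
```

```text
time: 48.2
ee_pos: [490.1, -4.4, 128.7]
tcp_rot: [[-0.001, -1.0, 0.002], [-1.0, 0.001, 0.0], [-0.0, -0.002, -1.0]]
wrist_force: [0.1, 0.4, -0.8]
grip_width: 19.3
grip_force: 25.0
```

View pics/s9.png

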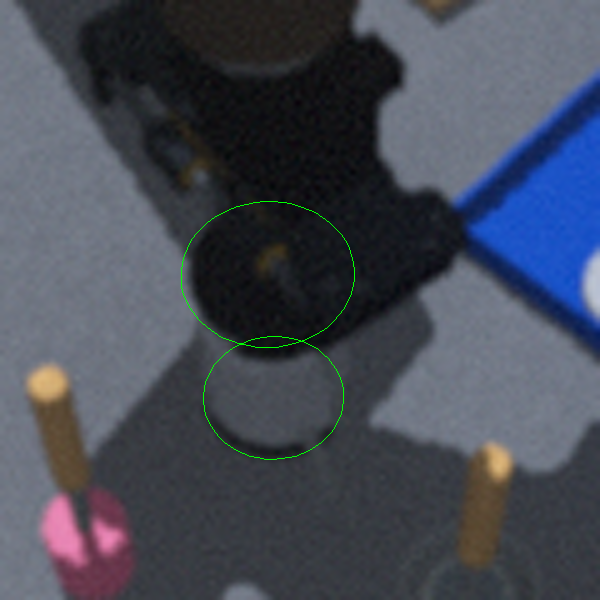

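```bash
python3 -m pendant '[{"travel":[0,0,0.2],"rot":[0,0,0],"hand":-1},{"travel":[0,0,0.2],"rot":[0,0,0],"hand":-1},{"travel":[0,0,0.1],"rot":[0,0,0],"hand":-1},{"travel":[0,0,0],"rot":[0,0,0],"hand":-1},{"travel":[0,0,0],"rot":[0,0,0],"hand":-1}]'
python3 -m pendant '[{"travel":[0,0,0.06],"rot":[0,0,0],"hand":-1},{"travel":[0,0,0],"rot":[0,0,0],"hand":-1},{"travel":[0,0,0],"rot":[0,0,0],"hand":-1}]'
```

```text
time: 48.75
ee_pos: [488.8, -4.2, 102.4]
tcp_rot: [[-0.0, -1.0, -0.0], [-1.0, 0.0, -0.0], [0.0, 0.0, -1.0]]
wrist_force: [-0.7, -0.3, -1.1]
grip_width: 19.6
grip_force: 25.0
time: 49.05
ee_pos: [489.2, -4.0, 99.8]
tcp_rot: [[-0.001, -1.0, 0.001], [-1.0, 0.001, 0.0], [-0.0, -0.001, -1.0]]
wrist_force: [-0.5, 0.8, 0.1]
grip_width: 19.5
grip_force: 25.0
```

Seated height (expected ≈100) with no resistance; release and rise, then look.

```bash
python3 -m pendant '[{"travel":[0,0,0],"rot":[0,0,0],"hand":0.1},{"travel":[0,0,0],"rot":[0,0,0],"hand":0.1},{"travel":[0,0,0],"rot":[0,0,0],"hand":0.1},{"travel":[0,0,-0.3],"rot":[0,0,0],"hand":0.1},{"travel":[0,0,-0.8],"rot":[0,0,0],"hand":0.1}]'
python3 -m pendant '[{"travel":[0,0,-0.9],"rot":[0,0,0],"hand":0.1},{"travel":[0,0,-0.9],"rot":[0,0,0],"hand":0.1},{"travel":[-0.8,0.8,0],"rot":[0,0,0],"hand":0.1},{"travel":[-0.8,0.8,0],"rot":[0,0,0],"hand":0.1},{"travel":[-0.8,0.2,0],"rot":[0,0,0],"hand":0.1}]'
python3 -m pendant '[{"travel":[-0.8,0,0],"rot":[0,0,0],"hand":0.1},{"travel":[0,0,0],"rot":[0,0,0],"hand":0.1},{"travel":[0,0,0],"rot":[0,0,0],"hand":0.1},{"travel":[0,0,0],"rot":[0,0,0],"hand":0.1},{"travel":[0,0,0],"rot":[0,0,0],"hand":0.1}]'
python3 - <<'E'
from h import *
d=get_image("scene"); im=cv2.resize(d["img"][90:270,170:410],(800,600),interpolation=cv2.INTER_CUBIC)
o=np.array([170,90])
for c,z,r in(((490,-4),98,42),((490,-4),0,38)): circle(d,c,z,r,s=1/.3,o=o,im=im)
cv2.imwrite("pics/s10.png",im)
E
```

```text
time: 49.55
ee_pos: [485.9, -4.8, 151.9]
tcp_rot: [[-0.001, -1.0, -0.009], [-1.0, 0.001, -0.002], [0.002, 0.009, -1.0]]
wrist_force: [0.8, 0.5, -0.2]
grip_width: 45.9
grip_force: 0.0
time: 50.05
ee_pos: [405.2, 106.3, 245.0]
tcp_rot: [[-0.002, -1.0, -0.0], [-1.0, 0.002, 0.001], [-0.001, 0.0, -1.0]]
wrist_force: [1.5, 0.5, 0.5]
grip_width: 47.6
grip_force: 0.0
time: 50.55
ee_pos: [408.1, 145.7, 244.4]
tcp_rot: [[-0.002, -1.0, -0.0], [-1.0, 0.002, -0.0], [0.0, 0.0, -1.0]]
wrist_force: [0.3, -0.9, 0.2]
grip_width: 48.0
grip_force: 0.0
```

View pics/s10.png

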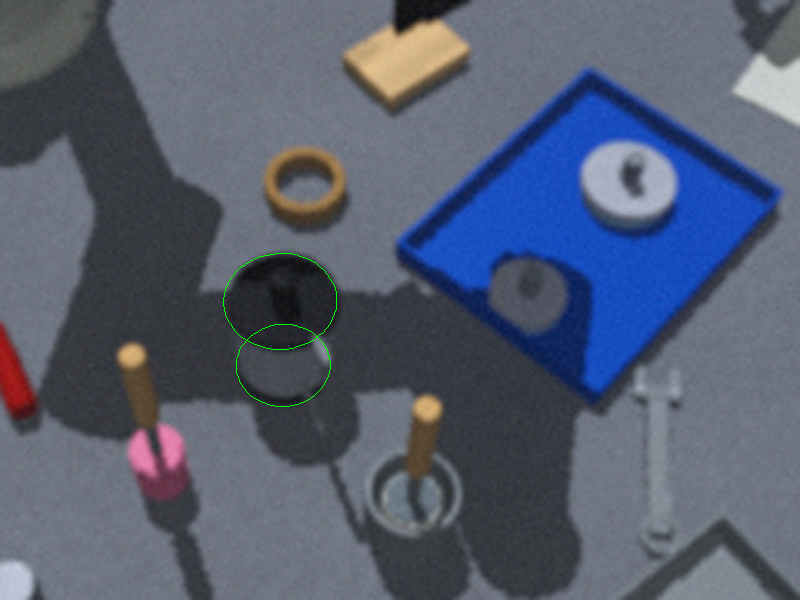

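```bash
python3 -c "
from plant import *
print(close_job())"
```

```text
the job is handed in; nothing more can be done
None
```

The job is handed in, with no verdict returned: the well was scrubbed three times, the brush is back in its pot, the 82 mm and 64 mm dishes (the only two there) were shown at the mark and laid in the tray, and the cap is back on the well, looking fully seated in the last picture.

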